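# Set out specimen plates on the light panel

### The job

Get the sloped light panel ready for the next class: first put the magnifier and the ruler that were left on it down flat in the grey tray, side by side, then lay every specimen plate that is there on the panel in the bay with the tab of its own colour, face up, flat and straight up the slope with its end down against the ledge, and only then push the lamp switch fully on. The plates are brittle: grip them lightly (under 45 N at each finger) and set them down on the panel gently, without pressing (under 40 N); leave the other things on the bench alone, and put right any plate that gets knocked aside.

Things in the scene. Friction and masses are not known exactly. Their poses are not given: they have to be found in the camera images.
- panel: sloped light panel (fixed), 390 mm wide (y), 165 mm deep (x, away from the robot), turned about z only. Origin: centre of its underside, on the bench. Five bays side by side, 75 mm apart in y, split by thin lines. Own frame: white face rises 20 degrees (0.349 rad) towards +x, from x -65, z 30 mm to x 57, z 74.5 mm. A plate seated in its bay has its origin at x -23, z 45 mm.
- panel_foot (a point): middle of the lower end of the white face (x -65, z 30 mm in the panel frame), where the plates end against the ledge. The aluminium ledge runs the whole width in front of it, 10 mm thick, 7 mm proud of the face. The face is 130 mm long up the slope; behind it a flat lip at z 74.5 mm carries the tabs.
- tab_red: red tab (fixed), 22 x 44 x 8 mm, on the lip at the head of the red bay, in line with the middle of the bay; origin at the centre of its underside; same yaw as the panel, so its y equals the middle of its bay
- tab_yellow: yellow tab (fixed), 22 x 44 x 8 mm, on the lip at the head of the yellow bay, in line with the middle of the bay; origin at the centre of its underside; same yaw as the panel, so its y equals the middle of its bay
- tab_green: green tab (fixed), 22 x 44 x 8 mm, on the lip at the head of the green bay, in line with the middle of the bay; origin at the centre of its underside; same yaw as the panel, so its y equals the middle of its bay
- tab_blue: blue tab (fixed), 22 x 44 x 8 mm, on the lip at the head of the blue bay, in line with the middle of the bay; origin at the centre of its underside; same yaw as the panel, so its y equals the middle of its bay
- tab_white: white tab (fixed), 22 x 44 x 8 mm, on the lip at the head of the white bay, in line with the middle of the bay; origin at the centre of its underside; same yaw as the panel, so its y equals the middle of its bay
- plate_red: brittle specimen plate with a red rim and a cream window, 90 mm (its x) x 42 mm (its y) x 10 mm (its z); 90 g; origin at the centre of its underside; the two ends are alike. May be absent.
- plate_yellow: brittle specimen plate with a yellow rim and a cream window, 90 mm (its x) x 42 mm (its y) x 10 mm (its z); 90 g; origin at the centre of its underside; the two ends are alike. May be absent.
- plate_green: brittle specimen plate with a green rim and a cream window, 90 mm (its x) x 42 mm (its y) x 10 mm (its z); 90 g; origin at the centre of its underside; the two ends are alike. May be absent.
- plate_blue: brittle specimen plate with a blue rim and a cream window, 90 mm (its x) x 42 mm (its y) x 10 mm (its z); 90 g; origin at the centre of its underside; the two ends are alike. May be absent.
- plate_white: brittle specimen plate with a white rim and a cream window, 90 mm (its x) x 42 mm (its y) x 10 mm (its z); 90 g; origin at the centre of its underside; the two ends are alike. May be absent.
- magnifier: hand magnifier, 165 mm long, lying flat: black handle 100 mm long, 18 mm wide, 16 mm high, and a steel-rimmed lens 68 mm wide, 10 mm high. Origin on the underside near the middle; its x runs from handle to lens: handle from x = -85 to +15 mm, lens centred at x = +47 mm; z is its upper side
- ruler: wooden ruler, 150 mm (its x) x 24 mm (its y) x 8 mm (its z); origin at the centre of its underside; z is its upper side
- tray_in (a point): centre of the inner floor (5 mm above the bench) of the grey open tray (fixed), inside 190 mm in x by 170 mm in y: room for magnifier and ruler side by side, both along x, walls 5 mm thick, rim 28 mm above the bench, sides parallel to the world axes
- lamp (a joint): lever of the lamp switch, rad: 0 off (leans towards the robot, -x), 1.0 fully on (leans away, +x); it stays where it is left
- lamp_tip (a point): tip of the red lever of the lamp switch, 80 mm long, on a small grey block; the lever swings in the world x-z plane
- dish: closed glass culture dish, 70 mm wide, 15 mm high (bystander, loose; leave it alone)
- eraser: white eraser 60 x 25 x 13 mm (bystander, loose; leave it alone)
- dropper: amber bottle, 44 mm wide, 85 mm high (bystander, loose; leave it alone)
- beaker: small beaker, 70 mm wide, 85 mm high (bystander, loose; leave it alone)
- weight: brass weight, 44 mm wide, 45 mm high (bystander, loose; leave it alone)
- cleanbrush: brush, 170 mm long (bystander, loose; leave it alone)
Mind the look-alikes: they are no part of the job. What is shaped like the plate_yellow but pink or purple is not meant.

How it is judged (in metres and radians):
On the way, in this order (a step that is already met when the one before it is completed fails the run):
1. the magnifier and the ruler lie flat in the grey tray, released (x of magnifier in the frame of tray_in between -0.07 and 0.07 m and y of magnifier in the frame of tray_in between -0.08 and 0.08 m and height (world z) of each of magnifier, ruler below 0.012 m and angle between each of magnifier, ruler's own z axis and vertical below 0.12 rad and linear speed of each of magnifier, ruler below 0.02 m/s and contact force between the fingers and magnifier below 0.05 N and x of ruler in the frame of tray_in between -0.08 and 0.08 m and y of ruler in the frame of tray_in between -0.08 and 0.08 m and contact force between the fingers and ruler below 0.05 N), for 0.2 s.
2. every plate present lies in the bay of its own colour, against the ledge, released (x of plate_red in the frame of panel between -0.032 and -0.014 m and z of plate_red in the frame of panel between 0.039 and 0.051 m and y of plate_red in the frame of tab_red between -0.013 and 0.013 m and angle between plate_red's own z axis and vertical between 0.27 and 0.43 rad and angle between the y axis of each of plate_red, plate_yellow, plate_green, plate_blue, plate_white and the y axis of panel, either way round below 0.15 rad and linear speed of each of plate_red, plate_yellow, plate_green, plate_blue, plate_white below 0.02 m/s and contact force between the fingers and plate_red below 0.05 N and x of plate_yellow in the frame of panel between -0.032 and -0.014 m and z of plate_yellow in the frame of panel between 0.039 and 0.051 m and y of plate_yellow in the frame of tab_yellow between -0.013 and 0.013 m and angle between plate_yellow's own z axis and vertical between 0.27 and 0.43 rad and contact force between the fingers and plate_yellow below 0.05 N and x of plate_green in the frame of panel between -0.032 and -0.014 m and z of plate_green in the frame of panel between 0.039 and 0.051 m and y of plate_green in the frame of tab_green between -0.013 and 0.013 m and angle between plate_green's own z axis and vertical between 0.27 and 0.43 rad and contact force between the fingers and plate_green below 0.05 N and x of plate_blue in the frame of panel between -0.032 and -0.014 m and z of plate_blue in the frame of panel between 0.039 and 0.051 m and y of plate_blue in the frame of tab_blue between -0.013 and 0.013 m and angle between plate_blue's own z axis and vertical between 0.27 and 0.43 rad and contact force between the fingers and plate_blue below 0.05 N and x of plate_white in the frame of panel between -0.032 and -0.014 m and z of plate_white in the frame of panel between 0.039 and 0.051 m and y of plate_white in the frame of tab_white between -0.013 and 0.013 m and angle between plate_white's own z axis and vertical between 0.27 and 0.43 rad and contact force between the fingers and plate_white below 0.05 N), for 0.3 s.
3. the lamp switch is on (value of joint lamp above 0.85 rad), for 0.2 s.
At the end, for the whole second after the job is handed in: Magnifier and ruler lie flat on the tray floor; each plate present lies face up and flat on the slope (within 0.08 rad), in the bay of its colour (within 13 mm of its middle, straight within 0.15 rad), lower end within 9 mm of the ledge; lamp lever past 0.85 rad; all released, at rest (all of step 1 and all of step 2 and value of joint lamp above 0.85 rad); the robot touches nothing.
It fails at once if a plate is gripped or pushed with more than 90 N over both fingers (45 N at each) (contact force between the fingers and plate_red above 90 N or contact force between the fingers and plate_yellow above 90 N or contact force between the fingers and plate_green above 90 N or contact force between the fingers and plate_blue above 90 N or contact force between the fingers and plate_white above 90 N).
It fails at once if a plate bears on the panel with more than 40 N (contact force between any of plate_red, plate_yellow, plate_green, plate_blue, plate_white and panel above 40 N).
It fails at once if a bystander is moved by more than 40 mm (distance of any of dish, eraser, dropper, beaker, weight, cleanbrush from where it was at the start of the episode above 0.04 m).
Of plate_red, plate_yellow, plate_green, plate_blue, plate_white only 3 to 5 are there at a start; the rules pass over those that are not, and their reading is None.
At some moment in a run one of plate_red, plate_yellow, plate_green, plate_blue, plate_white may be knocked a few centimetres aside while the robot is not near it.
It also fails if it takes over 210 s, if anything falls off the work surface, if the arm or the gripper's body presses on something with over 40 N, if the wrist force passes 120 N, or if a joint passes its speed limit or range.

### The arm

A 7-joint arm with a two-finger parallel gripper is mounted at the origin on the work surface. World frame = base frame: x ahead of the robot, y to its left, z up, the work surface at z = 0. Lengths are in mm, angles in rad, forces in N, time in s.
With the tool pointing down it reaches from about 400 to 875 mm from the base axis. Payload 4.4 kg.
Tool frame: the origin (TCP) lies between the finger pads; the fingertips stand 17 mm ahead of it and the grasp point (between the pads) lies 2 mm behind it; z points along the fingers, y is the line along which they close (so a half turn about z gives the same grasp; the last joint's range is limited). The gripper opens to 85 mm and grips with 20 to 120 N. Pads are 22 mm wide; open, the fingers measure 114 mm over their backs; the gripper's body (76 mm by 85 mm) begins 54 mm behind the grasp point. The pads swing forward as they close: fully open they stand 13 mm farther back than shut.
Start: joints at [1.238, 0.628, 0.038, 1.517, -0.027, 0.996, -0.02], TCP at [171.397, -627.009, 248.313] pointing down, gripper open.
Joint ranges: [-3.06, 3.06], [-0.37, 2.12], [-1.25, 1.32], [0.18, 2.47], [-1.1, 4.24], [0.23, 1.98], [-2.94, 2.94]. Speed limits (rad/s): [2.57, 2.57, 3.14, 3.14, 3.14, 3.14, 3.14].

### API

Orientations are given as [roll, pitch, yaw] about the fixed x, y, z axes, in that order (R = Rz(yaw) Ry(pitch) Rx(roll)).
In Python, from cell import sensors, get_image, ctrl gives the robot as it stands.
- The arm moves only by the tool send_rows, never from a script. Its argument "series" is a list of rows, each a list of 3 entries, a list of its own where there are three numbers: the finger opening in mm, from 0 to 85.4, then the shift along the world's x, y, z in units of 60 mm (1.0 is 60 mm), then the turn, a rotation vector about the world's x, y, z in units of 5 degrees (1.0 is 5 degrees). A call has 1 to 8 rows; each row shifts and turns the commanded pose from where the row before left it; what a row does not reach is not made up. A row lasts 1/8 s, in which the tool goes at most 62.5 mm and 10.7 degrees, less where a joint would pass 70% of its speed; a pose out of reach is approached as far as the arm can. A call is refused whole if a number of a shift passes 1 or a number of a turn 1, either way. A call with a gripper value outside its range is refused whole. The fingers move at their own pace and stop on an object; the grip force is fixed at half the most. Time passes only in rows, so rows that do not move let the fingers close. It gives the time, the measured TCP pose, the force, the opening and the grip force at its end, in the units of the state.
- sensors.read_state(): the state, without advancing time (a new reading comes with each control period).
- get_image(name): name is "scene" or "top" or "wrist"; returns a dict with "img" (420x560x3 uint8, red, green, blue), "depth" (420x560 float32, mm along the optical axis (not along the pixel's ray), 0 where there is no reading), "vfov" (degrees; the focal length in pixels is half the picture's height over the tangent of half this angle, whatever the lens; pixels are square), "cx", "cy" (the principal point, pixels), "world_to_cam" (4x4, takes a point from world to camera coordinates). Camera axes: x right, y down, z forward; pixel columns grow to the right and rows downward; lengths in mm; the calibration is good to about 2 mm. A picture is of the moment at which its call begins.
- ctrl.finish_job(): hands the job in; it is judged then, once.
The state is a dict: "clock": time; "qpos": joint angles; "qd": joint speeds; "tau": joint torques, N m; "eef_pos": TCP position; "tool_rot": TCP orientation; "force": force on the tool from outside, world axes, zero at the start; "torque": the same for the moment, N m; "width": finger opening in mm; "gripper_force": force on a finger pad.
Only numpy, scipy, OpenCV 4.12 (cv2) and the standard library are available. Lean on these libraries where they do the work, as an engineer would, in place of code of your own. Each camera call takes 0.05 s, during which the arm holds its last target. There are 200 camera calls.

## Working session

There is one attempt and no reset: what is moved stays moved. The work goes in short steps, Python scripts to look and compute and a tool call to move; the robot and the scene stay as the last step left them, time stands still between calls to the robot, and variables do not carry over. Pictures are saved under pics/ and viewed, at most 14 in all, crops included, and the job is handed in when it is done.

Besides the shell and the picture viewer there is one more tool, called after "Request:" as name(argument=value, ...), one argument or row to a line, values as JSON. send_rows: Moves the arm, as the interface text tells. Its arguments: {"type":"object","properties":{"series":{"type":"array"}},"required":["series"]}

```bash
mkdir -p pics; ls; cat > h.py <<'E'
import numpy as np, cv2
from cell import sensors, get_image, ctrl
def cam(n):
    d=get_image(n); d['f']=d['img'].shape[0]/2/np.tan(np.radians(d['vfov'])/2); d['T']=np.array(d['world_to_cam']); return d
def save(d,fn,box=None,s=1):
    im=d['img'][:,:,::-1]
    if box: im=im[box[1]:box[3],box[0]:box[2]]
    cv2.imwrite('pics/'+fn,cv2.resize(im,None,fx=s,fy=s,interpolation=cv2.INTER_CUBIC) if s!=1 else im)
def ray(d,u,v):
    R=d['T'][:3,:3];t=d['T'][:3,3]
    o=-R.T@t; r=R.T@np.array([(u-d['cx'])/d['f'],(v-d['cy'])/d['f'],1]); return o,r
def onz(d,u,v,z):
    o,r=ray(d,u,v); return o+r*(z-o[2])/r[2]
def cloud(d):
    h,w=d['depth'].shape; u,v=np.meshgrid(np.arange(w),np.arange(h)); z=d['depth']
    P=np.stack([(u-d['cx'])/d['f']*z,(v-d['cy'])/d['f']*z,z],-1)
    R=d['T'][:3,:3];t=d['T'][:3,3]
    return (P-t)@R
E
python3 - <<'E'
from h import *
for n in ('scene','top','wrist'):
    d=cam(n); save(d,n+'0.png',s=1.4 if n=='top' else 1); print(n,d['f'],d['cx'],d['cy'],(-d['T'][:3,:3].T@d['T'][:3,3]).round(), d['T'][:3,:3].round(2).tolist())
print(sensors.read_state())
E
```

```text
pics
scene 496.04348605579975 279.0594901823644 215.51102168386703 [1777.  -74.  908.] [[0.02, 1.0, 0.01], [0.56, 0.0, -0.83], [-0.83, 0.02, -0.56]]
top 471.74753431251503 279.6752332069206 208.57061520059642 [ 372.  -40. 1533.] [[-0.03, -1.0, 0.01], [-0.99, 0.03, -0.13], [0.13, -0.02, -0.99]]
wrist 319.61632321348606 279.60899692400477 205.12221841837388 [ 247. -607.  373.] [[0.26, -0.96, -0.0], [-0.92, -0.25, 0.3], [-0.29, -0.08, -0.95]]
{'clock': 0.15, 'qpos': array([ 1.23821822,  0.62913155,  0.03842719,  1.51812862, -0.02699264,
        0.99631479, -0.02002187]), 'qd': array([-0.00045489, -0.00267719,  0.00014754, -0.00300763,  0.000892  ,
        0.00013588,  0.00136387]), 'tau': array([ 2.73123071e-03, -5.63794041e+01,  1.22810394e+00, -1.93647873e+01,
        1.11730420e-02,  7.44646182e-03,  7.38834530e-06]), 'eef_pos': array([ 171.27911066, -626.56067675,  247.60440838]), 'tool_rot': array([-3.14012740e+00,  5.99565617e-07,  2.66777619e-01]), 'force': array([-0.5334811 ,  0.50473537, -0.13193163]), 'torque': array([ 0.04329189,  0.02321905, -0.03377702]), 'gripper_force': 0.0, 'width': 85.60332990114277}
```

View pics/top0.png

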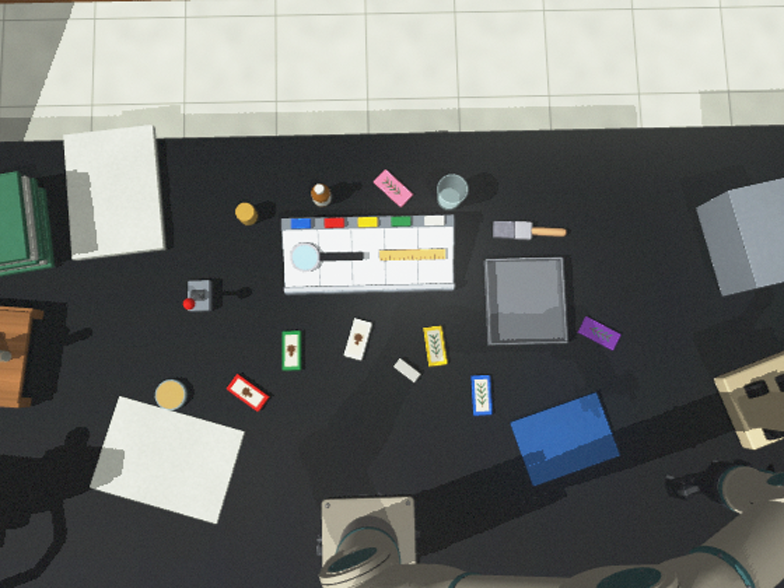

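View pics/scene0.png

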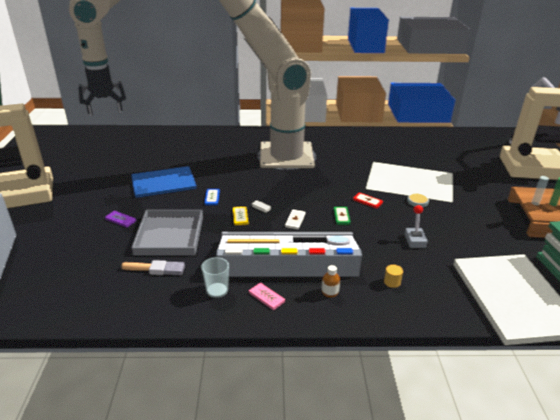

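The top view (1.4x) shows five plates: blue (481,395), yellow (435,346), white (358,339), green (291,351) and red (248,392). The magnifier (305–365,257) and ruler (412,255) are on the panel, with tabs B, R, Y, G, W left to right at y≈222. The tray is at (527,301) and the lamp tip at (188,303). The look-alikes are pink (392,188), purple (600,333) and the blue sheet. The scene view agrees with this.

```bash
cat >> h.py <<'E'
HSV={'red':[(0,130,90,8,255,255),(172,130,90,180,255,255)],'yellow':[(22,130,110,33,255,255)],'green':[(50,90,50,85,255,255)],'blue':[(103,140,80,122,255,255)],'white':[(0,0,185,180,60,255)],'wood':[(15,60,110,30,255,255)],'grey':[(0,0,60,180,50,150)]}
def mask(d,c,box):
    hsv=cv2.cvtColor(d['img'],cv2.COLOR_RGB2HSV); m=np.zeros(hsv.shape[:2],np.uint8)
    for r in HSV[c]: m|=cv2.inRange(hsv,np.array(r[:3]),np.array(r[3:]))
    k=np.zeros_like(m); k[box[1]:box[3],box[0]:box[2]]=1
    return m*k
def big(m):
    cs,_=cv2.findContours(m,cv2.RETR_EXTERNAL,cv2.CHAIN_APPROX_NONE); return max(cs,key=cv2.contourArea)
def rect(d,c,box,z):
    """outer contour cast on plane z -> centre, size, long-axis angle (world)"""
    ct=big(mask(d,c,box))[:,0]; P=np.array([onz(d,u,v,z)[:2] for u,v in ct],np.float32)
    (cx,cy),(w,h),a=cv2.minAreaRect(P); a=np.radians(a)
    if w<h: a+=np.pi/2; w,h=h,w
    a=(a+np.pi/2)%np.pi-np.pi/2
    return np.array([cx,cy]),(round(w),round(h)),a, ct.mean(0)
def two(d1,p1,d2,p2):
    o1,r1=ray(d1,*p1);o2,r2=ray(d2,*p2); r1/=np.linalg.norm(r1);r2/=np.linalg.norm(r2)
    s=np.linalg.lstsq(np.stack([r1,-r2],1),o2-o1,rcond=None)[0]
    a=o1+s[0]*r1;b=o2+s[1]*r2; return (a+b)/2,np.linalg.norm(a-b)
E
python3 - <<'E'
from h import *
t=cam('top'); s=cam('scene')
PT={'red':(155,260,200,300),'yellow':(295,225,325,270),'green':(195,230,220,270),'blue':(330,262,357,302),'white':(240,222,270,262)}
PS={'red':(350,190,386,210),'yellow':(228,203,252,228),'green':(330,203,354,226),'blue':(200,187,222,207),'white':(284,208,308,230)}
TT={'red':(228,152,250,165),'yellow':(252,152,274,166),'green':(277,152,297,165),'blue':(203,152,226,165),'white':(300,152,322,162)}
TS={'red':(308,246,326,256),'yellow':(280,246,298,256),'green':(252,246,271,256),'blue':(335,246,355,256),'white':(222,246,243,256)}
for n,A,B,z in (('plate',PT,PS,10),('tab',TT,TS,82)):
  for c in A:
    ra=rect(t,c,A[c],z); rb=rect(s,c,B[c],z); C=cloud(t)
    p,e=two(t,cv2.minAreaRect(big(mask(t,c,A[c])))[0],s,cv2.minAreaRect(big(mask(s,c,B[c])))[0])
    print(n,c,ra[0].round(1),ra[1],round(ra[2],2),'scene',rb[0].round(1),rb[1],round(rb[2],2),'tri',p.round(1),round(e,1))
# ruler, lamp, depth samples
for n,c,b,z in (('ruler','wood',(268,172,322,190),60),('lamp','red',(125,205,145,225),80)):
    r=rect(t,c,b,z); print(n,r[0].round(1),r[1],round(r[2],2))
b=(408,200,428,214); print('lamp tri',two(t,rect(t,'red',(125,205,145,225),80)[3],s,rect(s,'red',b,80)[3]))
for nm,(u,v) in dict(tray=(376,215),tray1=(360,230),panL=(206,204),panR=(320,202),lens=(218,183),handle=(250,183),ruler=(295,182),facehi=(300,168),facelo=(300,195),lamp=(134,217),bench=(280,260)).items():
    print(nm,C[v,u].round(0))
im=np.hstack([cv2.resize(t['img'][145:215,195:330],None,fx=3.9,fy=3.9),cv2.resize(t['img'][145:145+70,330:330+65],None,fx=3.9,fy=3.9)])[:,:,::-1]
cv2.imwrite('pics/panel0.png',im)
E
```

```text
plate red [345.  268.1] (92, 44) 0.93 scene [350.1 264.5] (101, 61) 0.94 tri [344.7 267.6   6.1] 2.4
plate yellow [ 439.5 -163.2] (90, 45) 0.11 scene [ 444.7 -165.4] (108, 47) 0.13 tri [ 439.5 -164.6    5.4] 1.8
plate green [438.1 166.7] (90, 45) -0.01 scene [444.2 164.7] (105, 50) 0.0 tri [438.  166.3   5. ] 2.0
plate blue [ 324.1 -265.2] (90, 46) 0.02 scene [ 328.5 -266.9] (105, 51) 0.02 tri [ 323.9 -267.3    6.2] 3.1
plate white [460.1  15.3] (89, 41) -0.3 scene [463.   12.8] (94, 45) -0.3 tri [460.   13.9   7. ] 3.0
tab red [718.7  58.7] (41, 22) 1.55 scene [723.5  56.4] (42, 22) 1.57 tri [719.4  57.9  78.7] 2.1
tab yellow [718.4 -16.6] (41, 19) 1.55 scene [723.4 -18. ] (43, 22) 1.57 tri [719.2 -17.1  78.6] 1.1
tab green [718.2 -89. ] (41, 23) 1.55 scene [723.3 -93.3] (43, 22) 1.57 tri [719.  -91.2  78.5] 4.3
tab blue [718.9 134. ] (41, 19) 1.55 scene [723.7 131. ] (43, 22) 1.57 tri [719.5 132.9  78.8] 2.8
tab white [ 717.9 -164.6] (41, 19) 1.55 scene [ 718.7 -171.7] (56, 31) 1.57 tri [ 718.2 -168.1   81.3] 6.9
ruler [ 645.  -114.5] (146, 23) 1.55
lamp [544.3 383.9] (25, 22) 1.54
lamp tri (array([541.8289745 , 376.47445066,  97.96962616]), np.float64(3.6562551228628877))
tray [ 537. -382.    5.]
tray1 [ 490. -327.    2.]
panL [584. 169.  31.]
panR [ 580. -197.   37.]
lens [646. 126.  64.]
handle [642.  25.  71.]
ruler [ 643. -117.   64.]
facehi [ 686. -134.   69.]
facelo [ 603. -133.   47.]
lamp [539. 373. 116.]
bench [400. -64.  -4.]
```

Request:
send_rows(
  series=[
    [85, [0.51, 0.72, 0.06], [0, 0, -0.22]],
    [85, [0.51, 0.72, 0.06], [0, 0, -0.22]],
    [85, [0.51, 0.72, 0.06], [0, 0, -0.22]],
    [85, [0.51, 0.72, 0.06], [0, 0, -0.22]],
    [85, [0.51, 0.72, 0.06], [0, 0, -0.22]],
    [85, [0.51, 0.72, 0.06], [0, 0, -0.22]],
    [85, [0.51, 0.72, 0.06], [0, 0, -0.22]],
    [85, [0.51, 0.72, 0.06], [0, 0, -0.22]],
  ],
)

```text
clock: 1.25
eef_pos: [417.1, -279.9, 277.4]
tool_rot: [3.141, -0.0, 0.112]
force: [0.7, 1.4, -0.7]
width: 85.1
gripper_force: 0.0
```

Request:
send_rows(
  series=[
    [85, [0.51, 0.72, 0.06], [0, 0, -0.22]],
    [85, [0.51, 0.72, 0.06], [0, 0, -0.22]],
    [85, [0.51, 0.72, 0.06], [0, 0, -0.22]],
    [85, [0.51, 0.72, 0.06], [0, 0, -0.22]],
    [85, [0.51, 0.72, 0.06], [0, 0, -0.22]],
    [85, [0.51, 0.72, 0.06], [0, 0, -0.22]],
    [85, [0, 0, 0], [0, 0, 0]],
  ],
)

```text
clock: 2.12
eef_pos: [601.7, -16.3, 298.5]
tool_rot: [-3.138, -0.001, 0.006]
force: [0.7, -0.9, -0.3]
width: 84.8
gripper_force: 0.0
```

```bash
python3 - <<'E'
from h import *
d=cam('wrist'); save(d,'w1.png'); print(sensors.read_state()['eef_pos'],sensors.read_state()['tool_rot'],(-d['T'][:3,:3].T@d['T'][:3,3]).round())
np.save('w1.npy',d,allow_pickle=True)
E
```

```text
[600.33662278 -19.80979784 298.28636914] [-3.14096264e+00  2.31811212e-04  2.34358987e-03] [680. -17. 424.]
```

View pics/w1.png

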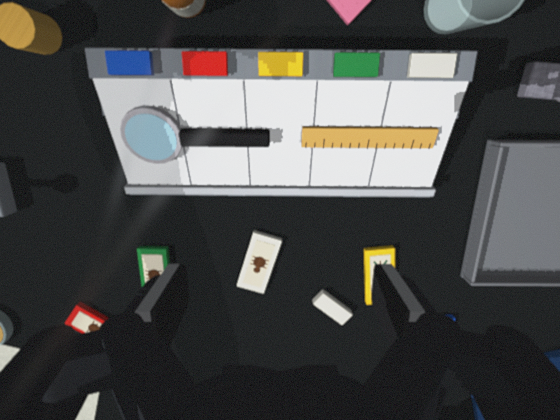

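The wrist view shows the tabs at row 63 (columns 130, 205, 281, 356, 432), the lens at (150,134), the handle at (180–270,138), the ruler at (302–439,137) and the ledge at row 190. I'll measure these next.

```bash
python3 - <<'E'
from h import *
w=np.load('w1.npy',allow_pickle=True).item(); t=cam('top')
C=cloud(w)
TW={'red':(175,48,235,78),'yellow':(250,48,310,78),'green':(325,48,385,78),'blue':(98,48,160,78),'white':(402,48,462,78)}
for c,b in TW.items():
    r=rect(w,c,b,82.5); print('tab',c,r[0].round(1),r[1],round(r[2],3), 'depth z',np.median(C[int(r[3][1]),int(r[3][0])-5:int(r[3][0])+5,2]).round(1))
r=rect(w,'wood',(295,120,445,155),64); rt=rect(t,'wood',(268,172,322,190),64)
mw=big(mask(w,'wood',(295,120,445,155)));mt=big(mask(t,'wood',(268,172,322,190)))
print('ruler',r[0].round(1),r[1],round(r[2],3),'top',rt[0].round(1),'tri',two(w,cv2.minAreaRect(mw)[0],t,cv2.minAreaRect(mt)[0]),C[130:146,370].round(0)[::5].tolist())
hsv=cv2.cvtColor(w['img'],cv2.COLOR_RGB2HSV)
m=np.zeros(hsv.shape[:2],np.uint8); m[120:155,178:275]=(hsv[120:155,178:275,2]<70)*255
c=big(m); R=cv2.minAreaRect(c); x,y,W,H=cv2.boundingRect(c); print('handle px',R,x,y,W,H, onz(w,R[0][0],R[0][1],72).round(1))
print('ends',onz(w,x,y+H/2,72).round(1),onz(w,x+W,y+H/2,72).round(1),'depth top handle',C[138,190:266:15,2].round(0),C[138,190:266:15,0].round(0))
ht=cv2.cvtColor(t['img'],cv2.COLOR_RGB2HSV); m=np.zeros(ht.shape[:2],np.uint8); m[176:191,228:266]=(ht[176:191,228:266,2]<90)*255
R2=cv2.minAreaRect(big(m)); print('handle top',R2,onz(t,*R2[0],72).round(1),two(w,R[0],t,R2[0]))
# lens
m=np.zeros(hsv.shape[:2],np.uint8); m[95:172,112:186]=((hsv[95:172,112:186,1]>40)&(hsv[95:172,112:186,0]>80))*255
e=cv2.fitEllipse(big(m)); print('lens',e,onz(w,*e[0],62).round(1))
# face profile
for col in (290,): print('face',[(round(float(C[v,col,0])),round(float(C[v,col,2]))) for v in range(85,200,8)])
print('ledge ends',onz(w,127,190,37).round(1),onz(w,434,190,37).round(1))
# tray floor/rim
print('tray', [C[v,u].round(0).tolist() for u,v in ((488,145),(463,282),(530,200),(475,280))])
E
```

```text
tab red [717.4  58.3] (44, 22) -1.565 depth z 82.0
tab yellow [717. -16.] (43, 22) -1.565 depth z 82.0
tab green [717.4 -90.5] (44, 22) -1.565 depth z 82.4
tab blue [717.9 132.9] (44, 22) -1.565 depth z 82.3
tab white [ 716.9 -164.9] (44, 21) 1.555 depth z 82.3
ruler [ 645.9 -114.7] (150, 23) -1.564 top [ 643.8 -131.7] tri (array([ 646.22195787, -128.98270931,   31.07834916]), np.float64(11.618850849531473)) [[653.0, -115.0, 65.0], [647.0, -116.0, 62.0], [642.0, -117.0, 60.0], [636.0, -118.0, 59.0]]
handle px ((234.18264770507812, 136.87648010253906), (67.97766876220703, 17.583965301513672), 1.4688007831573486) 200 128 69 19 [645.4  33.2  72. ]
ends [644.5  70.3  72. ] [645.   -4.4  72. ] depth top handle [68. 69. 70. 71. 69. 71.] [643. 644. 644. 644. 644. 644.]
handle top ((232.0, 181.0), (8.0, 8.0), 90.0) [649.3  81.1  72. ] (array([647.86504769,  59.53455444,  51.55594601]), np.float64(47.277517250810945))
lens ((150.3701171875, 136.44415283203125), (41.33293914794922, 54.13132858276367), 122.2542953491211) [644.2 128.   62. ]
face [(698, 73), (691, 68), (683, 67), (675, 63), (666, 61), (657, 57), (648, 55), (639, 49), (629, 48), (620, 45), (609, 40), (598, 36), (588, 33), (578, 36), (557, -1)]
ledge ends [575.5 175.1  37. ] [ 578.4 -209.    37. ]
tray [[630.0, -287.0, 3.0], [426.0, -293.0, 0.0], [557.0, -357.0, 6.0], [441.0, -297.0, 19.0]]
```

Request:
send_rows(
  series=[
    [50, [0.02, 0.2, 0], [0, 0, 1]],
    [50, [0.02, 0.2, 0], [0, 0, 1]],
    [50, [0.02, 0.2, 0], [0, 0, 1]],
    [50, [0.02, 0.2, 0], [0, 0, 1]],
    [50, [0.02, 0.2, 0], [0, 0, 1]],
    [50, [0.02, 0.2, 0], [0, 0, 1]],
    [50, [0.02, 0.2, 0], [0, 0, 1]],
    [50, [0.02, 0.2, 0], [0, 0, 1]],
  ],
)

```text
clock: 3.22
eef_pos: [608.9, 71.6, 298.7]
tool_rot: [3.141, 0.001, 0.696]
force: [0.1, -0.3, -0.4]
width: 50.0
gripper_force: 0.0
```

Request:
send_rows(
  series=[
    [50, [0, 0, -0.2], [0, 0, 1]],
    [50, [0, 0, -0.2], [0, 0, 1]],
    [50, [0, 0, -0.2], [0, 0, 1]],
    [50, [0, 0, -0.2], [0, 0, 1]],
    [50, [0, 0, -0.2], [0, 0, 1]],
    [50, [0, 0, -0.2], [0, 0, 1]],
    [50, [0, 0, -0.2], [0, 0, 1]],
    [50, [0, 0, -0.2], [0, 0, 1]],
  ],
)

```text
clock: 4.22
eef_pos: [608.9, 71.1, 202.3]
tool_rot: [-3.141, 0.002, 1.394]
force: [0.3, -0.3, 0.9]
width: 50.1
gripper_force: 0.0
```

Request:
send_rows(
  series=[
    [50, [0, 0, -0.2], [0, 0, 1]],
    [50, [0, 0, -0.2], [0, 0, 1]],
    [50, [0, 0, -0.1], [0, -1, 0]],
    [50, [0, 0, -0.1], [0, -1, 0]],
    [50, [0, 0, -0.1], [0, -1, 0]],
    [50, [0, 0, 0], [0, -1, 0]],
    [50, [0, 0, 0], [0, 0, 0]],
  ],
)

```text
clock: 5.1
eef_pos: [607.1, 71.4, 160.3]
tool_rot: [2.796, 0.002, 1.568]
force: [0.4, 0.8, 0.7]
width: 50.1
gripper_force: 0.0
```

```bash
cat >> h.py <<'E'
from scipy.spatial.transform import Rotation as Ro
def go(pos,yaw=None,tilt=None):
    s=sensors.read_state(); dp=(np.array(pos)-s['eef_pos'])/60
    print('at',s['eef_pos'].round(1),s['tool_rot'].round(3),'shift units',dp.round(2))
    if yaw is not None:
        R=Ro.from_rotvec([0,np.radians(tilt or 0),0])*Ro.from_euler('xyz',[np.pi,0,yaw]); C=Ro.from_euler('xyz',s['tool_rot'])
        print('turn units (one rotvec)',(np.degrees((R*C.inv()).as_rotvec())/5).round(2))
E
python3 - <<'E'
from h import *
go((638.2,80,71.4),np.pi/2,-20); print(sensors.read_state()['qpos'].round(2))
d=cam('wrist'); save(d,'w2.png'); t=cam('top')
# tray from top: outline grey at rim z=28 and outer base
hsv=cv2.cvtColor(t['img'],cv2.COLOR_RGB2HSV); b=(335,175,415,255)
m=np.zeros(hsv.shape[:2],np.uint8); m[b[1]:b[3],b[0]:b[2]]=(hsv[b[1]:b[3],b[0]:b[2],2]>60)*255
c=big(m); print([onz(t,u,v,28)[:2].round(0).tolist() for u,v in cv2.boxPoints(cv2.minAreaRect(c))], cv2.minAreaRect(c))
E
```

```text
at [607.1  71.4 160.3] [2.796e+00 2.000e-03 1.568e+00] shift units [ 0.52  0.14 -1.48]
turn units (one rotvec) [ 0.03 -0.03  0.03]
[-0.12  0.58 -0.12  2.03  0.63  0.23 -0.8 ]
[[637.0, -283.0], [637.0, -473.0], [433.0, -465.0], [434.0, -278.0]] ((375.3388977050781, 215.09046936035156), (62.789512634277344, 58.5296516418457), 88.75463104248047)
```

View pics/w2.png

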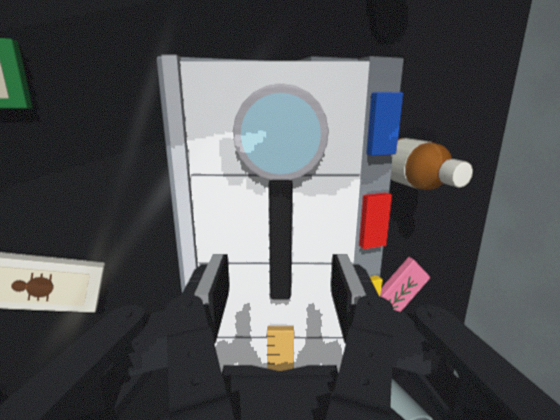

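The handle (column 281) is centred between the fingers. Lowering and gripping.

Request:
send_rows(
  series=[
    [50, [0.12, 0.14, -0.34], [0, 0, 0]],
    [50, [0.14, 0, -0.4], [0, 0, 0]],
    [50, [0.14, 0, -0.4], [0, 0, 0]],
    [50, [0.12, 0, -0.34], [0, 0, 0]],
    [50, [0, 0, 0], [0, 0, 0]],
  ],
)

```text
clock: 5.82
eef_pos: [641.4, 81.4, 70.7]
tool_rot: [2.794, -0.002, 1.567]
force: [-0.2, -0.2, -0.0]
width: 50.0
gripper_force: 0.0
```

```bash
python3 - <<'E'
from h import *
go((638.2,80,71.4),np.pi/2,-20); print(sensors.read_state()['qpos'].round(2),sensors.read_state()['force'])
E
```

```text
at [641.4  81.4  70.7] [ 2.794e+00 -2.000e-03  1.567e+00] shift units [-0.05 -0.02  0.01]
turn units (one rotvec) [-0.02 -0.01  0.04]
[-0.04  0.78 -0.25  1.98  1.38  0.24 -1.53] [-0.21831629 -0.17802982 -0.04453864]
```

Request:
send_rows(
  series=[
    [30, [-0.05, 0, 0], [0, 0, 0]],
    [18, [0, 0, 0], [0, 0, 0]],
    [17, [0, 0, 0], [0, 0, 0]],
    [17, [0, 0, 0], [0, 0, 0]],
    [17, [0, 0, 0], [0, 0, 0]],
    [17, [0, 0, 0], [0, 0, 0]],
  ],
)

```text
clock: 6.58
eef_pos: [637.8, 82.4, 73.1]
tool_rot: [2.791, -0.001, 1.569]
force: [-3.5, -1.2, 6.7]
width: 17.0
gripper_force: 20.6
```

Request:
send_rows(
  series=[
    [15, [0, 0, 0], [0, 0, 0]],
    [15, [0, 0, 0], [0, 0, 0]],
    [15, [0, 0, 0], [0, 0, 0]],
  ],
)

```text
clock: 6.95
eef_pos: [637.8, 82.3, 73.3]
tool_rot: [2.791, -0.001, 1.569]
force: [-4.0, -1.9, 7.7]
width: 16.7
gripper_force: 58.6
```

Request:
send_rows(
  series=[
    [5, [0, 0, 0], [0, 0, 0]],
    [5, [0, 0, 0], [0, 0, 0]],
    [5, [0, 0, 0], [0, 0, 0]],
  ],
)

```text
clock: 7.32
eef_pos: [637.8, 82.4, 73.3]
tool_rot: [2.791, -0.001, 1.569]
force: [-3.6, 0.2, 8.4]
width: 16.4
gripper_force: 58.6
```

Grip force depends on the commanded opening: about 1 mm under gives roughly 20 N, which will keep the plates light. Lifting the magnifier and carrying it to the tray.

Request:
send_rows(
  series=[
    [5, [-0.1, 0, 0.3], [0, 0, 0]],
    [5, [-0.2, 0, 0.6], [0, 0, 0]],
    [5, [-0.2, 0, 0.6], [0, 0, 0]],
    [5, [0, 0, 0.6], [0, 0, 0]],
    [5, [0, 0, 0], [0, 1, 0]],
    [5, [0, 0, 0], [0, 1, 0]],
    [5, [0, 0, 0], [0, 1, 0]],
    [5, [0, 0, 0], [0, 1, 0]],
  ],
)

```text
clock: 8.32
eef_pos: [607.4, 81.9, 198.3]
tool_rot: [-3.139, -0.0, 1.569]
force: [1.2, -0.3, -0.6]
width: 16.5
gripper_force: 59.3
```

Request:
send_rows(
  series=[
    [5, [-0.07, -0.4, 0], [0, 0, -1]],
    [5, [-0.07, -0.4, 0], [0, 0, -1]],
    [5, [-0.07, -0.4, 0], [0, 0, -1]],
    [5, [-0.07, -0.4, 0], [0, 0, -1]],
    [5, [-0.07, -0.4, 0], [0, 0, -1]],
    [5, [-0.07, -0.4, 0], [0, 0, -1]],
    [5, [-0.07, -0.4, 0], [0, 0, -1]],
    [5, [-0.07, -0.4, 0], [0, 0, -1]],
  ],
)

```text
clock: 9.32
eef_pos: [573.7, -111.4, 198.0]
tool_rot: [3.141, -0.0, 0.865]
force: [-0.2, 0.2, -0.9]
width: 16.1
gripper_force: 59.3
```

Request:
send_rows(
  series=[
    [5, [-0.07, -0.4, 0], [0, 0, -1]],
    [5, [-0.07, -0.4, 0], [0, 0, -1]],
    [5, [-0.07, -0.4, 0], [0, 0, -1]],
    [5, [-0.07, -0.4, 0], [0, 0, -1]],
    [5, [-0.07, -0.4, 0], [0, 0, -1]],
    [5, [-0.07, -0.4, 0], [0, 0, -1]],
    [5, [-0.07, -0.4, 0], [0, 0, -1]],
    [5, [-0.07, -0.4, 0], [0, 0, -1]],
  ],
)

```text
clock: 10.32
eef_pos: [540.1, -303.4, 197.9]
tool_rot: [-3.142, -0.0, 0.167]
force: [1.1, 0.3, -1.9]
width: 16.6
gripper_force: 59.3
```

Request:
send_rows(
  series=[
    [5, [0, -0.35, 0], [0, 0, -1]],
    [5, [0, -0.35, 0], [0, 0, -1]],
    [5, [0, 0, 0], [0, 0, 0]],
  ],
)

```text
clock: 10.7
eef_pos: [539.6, -346.5, 197.6]
tool_rot: [3.14, 0.0, -0.006]
force: [0.9, 0.9, -1.5]
width: 16.4
gripper_force: 59.3
```

```bash
python3 - <<'E'
from h import *
go((537,-345,60),0,0); print(sensors.read_state()['qpos'].round(2),sensors.read_state()['force'])
d=cam('wrist'); save(d,'w3.png'); np.save('w3.npy',d,allow_pickle=True)
E
```

```text
at [ 539.6 -346.5  197.6] [ 3.14   0.    -0.006] shift units [-0.04  0.02 -2.29]
turn units (one rotvec) [ 0.02 -0.01  0.07]
[ 0.74  0.69 -0.37  1.59  0.29  0.92 -1.3 ] [ 0.86432988  0.91123889 -1.48257561]
```

View pics/w3.png

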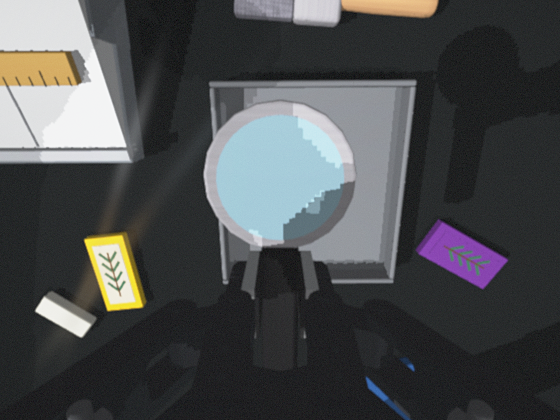

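The tray rim's outer corners are near (209,82), (415,81), (394,282) and (224,283). The lens is held straight ahead of the gripper.

```bash
python3 - <<'E'
from h import *
w=np.load('w3.npy',allow_pickle=True).item()
P=[onz(w,u,v,28)[:2].round(1) for u,v in ((209,81),(415,80),(394,283),(224,284))]; print(P,np.mean(P,0))
C=cloud(w); print(C[180:250:20,375].round(0).tolist(), C[170,200:420:1,2].round(0).tolist()[165:])
E
```

```text
[array([ 636.5, -287.1]), array([ 636.2, -464.5]), array([ 437.2, -466.9]), array([ 437.1, -288.2])] [ 536.75  -376.675]
[[542.0, -445.0, 4.0], [521.0, -446.0, 5.0], [499.0, -448.0, 4.0], [476.0, -450.0, 4.0]] [5.0, 4.0, 5.0, 4.0, 4.0, 5.0, 6.0, 5.0, 6.0, 4.0, 5.0, 4.0, 5.0, 4.0, 4.0, 5.0, 4.0, 5.0, 5.0, 3.0, 3.0, 5.0, 3.0, 5.0, 5.0, 5.0, 5.0, 4.0, 6.0, 9.0, 12.0, 15.0, 17.0, 22.0, 22.0, 25.0, 26.0, 27.0, 27.0, 27.0, 29.0, 1.0, 1.0, -1.0, -1.0, -0.0, 1.0, 0.0, -1.0, 0.0, -1.0, -1.0, -0.0, -1.0, -1.0]
```

Request:
send_rows(
  series=[
    [5, [-0.01, 0, -0.6], [0, 0, 0.07]],
    [5, [0, 0, -0.6], [0, 0, 0]],
    [5, [0, 0, -0.6], [0, 0, 0]],
    [5, [0, 0, -0.5], [0, 0, 0]],
    [5, [0, 0, -0.3], [0, 0, 0]],
    [5, [0, 0, -0.15], [0, 0, 0]],
    [5, [0, 0, -0.06], [0, 0, 0]],
    [5, [0, 0, 0], [0, 0, 0]],
  ],
)

```text
clock: 11.75
eef_pos: [540.3, -344.0, 30.0]
tool_rot: [3.141, -0.001, 0.004]
force: [0.3, 0.2, -0.7]
width: 16.3
gripper_force: 59.4
```

Request:
send_rows(
  series=[
    [5, [0, 0, -0.03], [0, 0, 0]],
    [14, [0, 0, 0], [0, 0, 0]],
    [18, [0, 0, 0], [0, 0, 0]],
    [34, [0, 0, 0], [0, 0, 0]],
    [34, [0, 0, 0], [0, 0, 0]],
    [34, [0, 0, 0.5], [0, 0, 0]],
    [34, [0, 0, 0.9], [0, 0, 0]],
    [50, [0, 0, 0.8], [0, 0, 0]],
  ],
)

```text
clock: 12.75
eef_pos: [539.9, -343.7, 161.2]
tool_rot: [3.142, -0.0, 0.004]
force: [-0.1, -0.1, 0.4]
width: 49.4
gripper_force: 0.0
```

Request:
send_rows(
  series=[
    [50, [0.06, 0.2, 0], [0, 0, 1]],
    [50, [0.06, 0.2, 0], [0, 0, 1]],
    [50, [0.06, 0.2, 0], [0, 0, 1]],
    [50, [0.06, 0.2, 0], [0, 0, 1]],
    [50, [0.06, 0.2, 0], [0, 0, 1]],
    [50, [0.06, 0.2, 0], [0, 0, 1]],
    [50, [0.06, 0.2, 0], [0, 0, 1]],
    [50, [0.06, 0.2, 0], [0, 0, 1]],
  ],
)

```text
clock: 13.75
eef_pos: [568.7, -247.5, 159.6]
tool_rot: [3.141, -0.0, 0.705]
force: [-0.1, -0.4, -0.7]
width: 50.1
gripper_force: 0.0
```

Request:
send_rows(
  series=[
    [50, [0.08, 0.22, 0], [0, 0, 1]],
    [50, [0.08, 0.22, 0], [0, 0, 1]],
    [50, [0.08, 0.22, 0], [0, 0, 1]],
    [50, [0.08, 0.22, 0], [0, 0, 1]],
    [50, [0.08, 0.22, 0], [0, 0, 1]],
    [50, [0.08, 0.22, 0], [0, 0, 1]],
    [50, [0.08, 0.22, 0], [0, 0, 1]],
    [50, [0.08, 0.22, 0], [0, 0, 1]],
  ],
)

```text
clock: 14.75
eef_pos: [607.1, -141.9, 159.6]
tool_rot: [3.142, 0.0, 1.403]
force: [-0.6, -0.3, -0.0]
width: 50.0
gripper_force: 0.0
```

Request:
send_rows(
  series=[
    [50, [0, 0.22, 0], [0, 0, 1]],
    [50, [0, 0.22, 0], [0, 0, 1]],
    [50, [0, 0, 0], [0, -1, 0]],
    [50, [0, 0, 0], [0, -1, 0]],
    [50, [0, 0, 0], [0, -1, 0]],
    [50, [0, 0, 0], [0, -1, 0]],
    [50, [0, 0, 0], [0, 0, 0]],
  ],
)

```text
clock: 15.62
eef_pos: [605.3, -116.3, 159.3]
tool_rot: [2.795, 0.004, 1.575]
force: [-0.5, 0.2, -0.4]
width: 50.0
gripper_force: 0.0
```

```bash
python3 - <<'E'
from h import *
go((638.8,-115,72.6),np.pi/2,-20); print(sensors.read_state()['qpos'].round(2),sensors.read_state()['force'])
d=cam('wrist'); save(d,'w4.png')
E
```

```text
at [ 605.3 -116.3  159.3] [2.795 0.004 1.575] shift units [ 0.56  0.02 -1.44]
turn units (one rotvec) [ 0.04 -0.03 -0.05]
[ 0.56  0.65 -0.57  2.01  0.96  0.35 -0.73] [-0.54512206  0.19468668 -0.44348769]
```

View pics/w4.png

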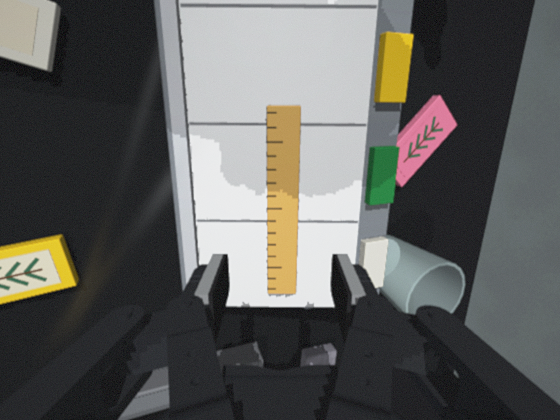

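The ruler (column 283) is centred between the fingers. Gripping it.

Request:
send_rows(
  series=[
    [50, [0.12, 0.02, -0.34], [0, 0, 0]],
    [50, [0.14, 0, -0.4], [0, 0, 0]],
    [50, [0.14, 0, -0.4], [0, 0, 0]],
    [50, [0.11, 0, -0.29], [0, 0, 0]],
    [40, [0, 0, 0], [0, 0, 0]],
    [26, [0, 0, 0], [0, 0, 0]],
    [20, [0, 0, 0], [0, 0, 0]],
    [15, [0, 0, 0], [0, 0, 0]],
  ],
)

```text
clock: 16.68
eef_pos: [638.0, -114.9, 74.7]
tool_rot: [2.791, 0.002, 1.574]
force: [-1.2, 0.8, 2.0]
width: 21.1
gripper_force: 59.4
```

Request:
send_rows(
  series=[
    [10, [0, 0, 0], [0, 0, 0]],
    [10, [0, 0, 0], [0, 0, 0]],
  ],
)

```text
clock: 16.92
eef_pos: [638.0, -114.8, 74.6]
tool_rot: [2.791, 0.002, 1.575]
force: [-2.3, -1.0, 7.1]
width: 21.0
gripper_force: 60.0
```

Request:
send_rows(
  series=[
    [10, [-0.1, 0, 0.3], [0, 0, 0]],
    [10, [-0.2, 0, 0.6], [0, 0, 0]],
    [10, [-0.2, 0, 0.6], [0, 0, 0]],
    [10, [0, 0, 0.5], [0, 0, 0]],
    [10, [0, 0, 0], [0, 1, 0]],
    [10, [0, 0, 0], [0, 1, 0]],
    [10, [0, 0, 0], [0, 1, 0]],
    [10, [0, 0, 0], [0, 1, 0]],
  ],
)

```text
clock: 17.92
eef_pos: [607.3, -114.9, 193.7]
tool_rot: [-3.138, -0.0, 1.575]
force: [0.8, -0.2, -1.2]
width: 20.6
gripper_force: 58.9
```

Request:
send_rows(
  series=[
    [10, [-0.07, -0.28, 0], [0, 0, -1]],
    [10, [-0.07, -0.28, 0], [0, 0, -1]],
    [10, [-0.07, -0.28, 0], [0, 0, -1]],
    [10, [-0.07, -0.28, 0], [0, 0, -1]],
    [10, [-0.07, -0.28, 0], [0, 0, -1]],
    [10, [-0.07, -0.28, 0], [0, 0, -1]],
    [10, [-0.07, -0.28, 0], [0, 0, -1]],
    [10, [-0.07, -0.28, 0], [0, 0, -1]],
  ],
)

```text
clock: 18.92
eef_pos: [573.5, -249.6, 193.5]
tool_rot: [-3.141, 0.0, 0.874]
force: [0.8, 0.6, -0.1]
width: 20.8
gripper_force: 59.0
```

Request:
send_rows(
  series=[
    [10, [-0.07, -0.28, 0], [0, 0, -1]],
    [10, [-0.07, -0.28, 0], [0, 0, -1]],
    [10, [-0.07, -0.28, 0], [0, 0, -1]],
    [10, [-0.07, -0.28, 0], [0, 0, -1]],
    [10, [-0.07, -0.28, 0], [0, 0, -1]],
    [10, [-0.07, -0.28, 0], [0, 0, -1]],
    [10, [-0.07, -0.28, 0], [0, 0, -1]],
    [10, [-0.07, -0.28, 0], [0, 0, -1]],
  ],
)

```text
clock: 19.92
eef_pos: [540.0, -383.8, 193.4]
tool_rot: [-3.141, 0.0, 0.176]
force: [0.8, 0.7, -1.2]
width: 20.8
gripper_force: 59.0
```

Request:
send_rows(
  series=[
    [10, [0, -0.3, 0], [0, 0, -1]],
    [10, [0, -0.3, 0], [0, 0, -1]],
    [10, [0, 0, 0], [0, 0, 0]],
  ],
)

```text
clock: 20.3
eef_pos: [539.5, -420.9, 193.2]
tool_rot: [3.141, 0.001, 0.003]
force: [-0.0, -0.2, -0.5]
width: 20.6
gripper_force: 59.0
```

```bash
python3 - <<'E'
from h import *
go((537,-422,28),0,0)
d=cam('wrist'); save(d,'w5.png')
E
```

```text
at [ 539.5 -420.9  193.2] [3.141e+00 1.000e-03 3.000e-03] shift units [-0.04 -0.02 -2.75]
turn units (one rotvec) [ 0.01 -0.01 -0.03]
```

View pics/w5.png

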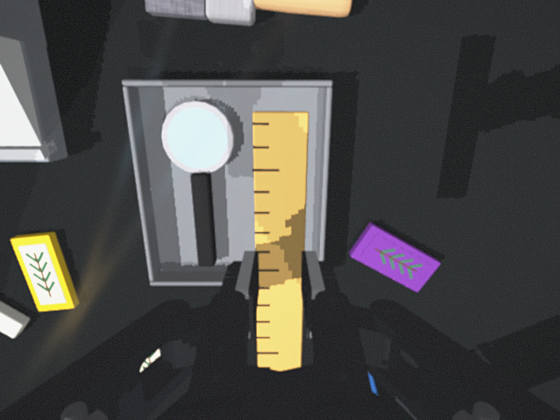

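The magnifier lies flat in the tray (198–205, 135–265) and the ruler is held level beside it. Lowering and releasing, then heading to the blue plate.

Request:
send_rows(
  series=[
    [10, [-0.04, -0.02, -0.6], [0, 0, 0]],
    [10, [0, 0, -0.6], [0, 0, 0]],
    [10, [0, 0, -0.6], [0, 0, 0]],
    [10, [0, 0, -0.5], [0, 0, 0]],
    [10, [0, 0, -0.25], [0, 0, 0]],
    [10, [0, 0, -0.12], [0, 0, 0]],
    [10, [0, 0, -0.04], [0, 0, 0]],
    [10, [0, 0, 0], [0, 0, 0]],
  ],
)

```text
clock: 21.35
eef_pos: [538.6, -420.9, 32.1]
tool_rot: [3.141, -0.001, 0.004]
force: [0.4, -0.5, -0.3]
width: 20.7
gripper_force: 59.0
```

Request:
send_rows(
  series=[
    [20, [0, 0, -0.03], [0, 0, 0]],
    [24, [0, 0, 0], [0, 0, 0]],
    [36, [0, 0, 0], [0, 0, 0]],
    [36, [0, 0, 0], [0, 0, 0]],
    [36, [0, 0, 0.5], [0, 0, 0]],
    [36, [0, 0, 0.9], [0, 0, 0]],
    [60, [0, 0, 0.9], [0, 0, 0]],
  ],
)

```text
clock: 22.22
eef_pos: [537.8, -420.4, 168.5]
tool_rot: [-3.141, 0.0, 0.004]
force: [0.2, -0.2, 0.3]
width: 53.4
gripper_force: 0.0
```

Request:
send_rows(
  series=[
    [60, [-0.5, 0.36, 0], [0, 0, 0]],
    [60, [-0.5, 0.36, 0], [0, 0, 0]],
    [60, [-0.5, 0.36, 0], [0, 0, 0]],
    [60, [-0.5, 0.36, 0], [0, 0, 0]],
    [60, [-0.5, 0.36, 0], [0, 0, 0]],
    [60, [-0.5, 0.36, 0], [0, 0, 0]],
    [60, [-0.5, 0.38, 0], [0, 0, 0]],
    [60, [0, 0, 0], [0, 0, 0]],
  ],
)

```text
clock: 23.22
eef_pos: [325.3, -266.7, 167.5]
tool_rot: [-3.141, 0.003, 0.005]
force: [-0.4, 0.2, -0.1]
width: 60.0
gripper_force: 0.0
```

```bash
cat >> h.py <<'E'
def comps(d,c,z,box=(0,0,560,420),mn=300):
    m=mask(d,c,box); cs,_=cv2.findContours(m,cv2.RETR_EXTERNAL,cv2.CHAIN_APPROX_NONE); C=cloud(d)
    for ct in cs:
        if cv2.contourArea(ct)<mn: continue
        P=np.array([onz(d,u,v,z)[:2] for u,v in ct[:,0]],np.float32); (cx,cy),(w,h),a=cv2.minAreaRect(P); a=np.radians(a)
        if w<h: a+=np.pi/2; w,h=h,w
        a=(a+np.pi/2)%np.pi-np.pi/2; p=ct[:,0].mean(0).astype(int)
        print(c,'px',p,'xy',round(cx,1),round(cy,1),'size',round(w),round(h),'yaw',round(a,3),'depth z',round(float(np.median(C[p[1]-3:p[1]+4,p[0]-3:p[0]+4,2])),1))
E
python3 - <<'E'
from h import *
go((324,-266,20),0.02,0); print(sensors.read_state()['qpos'].round(2))
d=cam('wrist'); save(d,'w6.png'); comps(d,'blue',9); t=cam('top'); comps(t,'blue',9,(325,255,360,305),100)
C=cloud(t); print('ruler',rect(t,'wood',(340,180,410,250),13)[:3])
E
```

```text
at [ 325.3 -266.7  167.5] [-3.141e+00  3.000e-03  5.000e-03] shift units [-0.02  0.01 -2.46]
turn units (one rotvec) [-0.01 -0.04  0.17]
[ 0.96  0.48 -0.47  2.2   0.42  0.55 -1.4 ]
blue px [471 266] xy 220.3 -448.2 size 206 157 yaw -1.275 depth z 13.3
blue px [278 190] xy 324.0 -265.8 size 92 43 yaw 0.013 depth z 10.7
ruler (array([ 539.08496094, -420.22286987]), (151, 27), np.float64(0.007738299325767306))
```

View pics/w6.png

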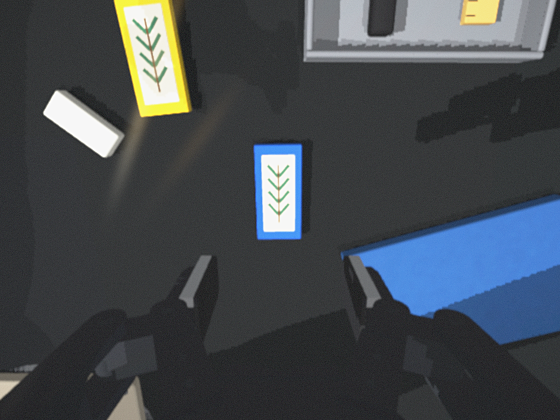

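The blue plate's centre is at (278,190), face up and straight. Lowering and closing carefully.

Request:
send_rows(
  series=[
    [60, [-0.02, 0.015, -0.6], [0, 0, 0.1]],
    [60, [0, 0, -0.6], [0, 0, 0]],
    [60, [0, 0, -0.6], [0, 0, 0]],
    [55, [0, 0, -0.45], [0, 0, 0]],
    [50, [0, 0, -0.22], [0, 0, 0]],
    [45, [0, 0, 0], [0, 0, 0]],
    [43, [0, 0, 0], [0, 0, 0]],
    [43, [0, 0, 0], [0, 0, 0]],
  ],
)

```text
clock: 24.32
eef_pos: [325.7, -268.0, 28.3]
tool_rot: [3.14, 0.005, 0.013]
force: [0.2, 0.2, 0.1]
width: 43.3
gripper_force: 0.0
```

Request:
send_rows(
  series=[
    [42, [0, 0, 0], [0, 0, 0]],
    [41.5, [0, 0, 0], [0, 0, 0]],
    [41.5, [0, 0, 0], [0, 0, 0]],
  ],
)

```text
clock: 24.7
eef_pos: [325.2, -267.6, 27.9]
tool_rot: [3.141, 0.005, 0.013]
force: [0.3, -0.6, 0.1]
width: 41.2
gripper_force: 0.0
```

Request:
send_rows(
  series=[
    [50, [0, 0.03, 0], [0, 0, 0]],
    [50, [0, 0, 0], [0, 0, 0]],
    [50, [0, 0, -0.08], [0, 0, 0]],
    [50, [0, 0, -0.07], [0, 0, 0]],
    [45, [0, 0, 0], [0, 0, 0]],
    [43, [0, 0, 0], [0, 0, 0]],
    [42, [0, 0, 0], [0, 0, 0]],
    [42, [0, 0, 0], [0, 0, 0]],
  ],
)

```text
clock: 25.7
eef_pos: [325.1, -265.6, 18.9]
tool_rot: [3.141, 0.006, 0.014]
force: [0.1, 1.0, 0.9]
width: 41.9
gripper_force: 0.3
```

Request:
send_rows(
  series=[
    [41.5, [0, 0, 0], [0, 0, 0]],
    [41.5, [0, 0, 0], [0, 0, 0]],
  ],
)

```text
clock: 25.95
eef_pos: [325.2, -265.6, 18.9]
tool_rot: [3.141, 0.005, 0.014]
force: [-0.0, 0.8, 3.3]
width: 41.7
gripper_force: 9.4
```

```bash
python3 - <<'E'
from h import *
go((324,-266,19),0.02,0); print(sensors.read_state()['qpos'].round(3),sensors.read_state()['width'])
E
```

```text
at [ 325.2 -265.6   18.9] [3.141 0.005 0.014] shift units [-0.02 -0.01  0.  ]
turn units (one rotvec) [ 0.   -0.06  0.07]
[ 0.827  0.797 -0.309  2.285  1.2    0.239 -2.141] 41.68326866349222
```

Request:
send_rows(
  series=[
    [40.8, [0, 0, 0], [0, 0, 0]],
    [40.8, [0, 0, 0.1], [0, 0, 0]],
    [40.8, [0, 0, 0.5], [0, 0, 0]],
    [40.8, [0, 0, 0.6], [0, 0, 0]],
    [40.8, [0, 0, 0.6], [0, 0, 0]],
    [40.8, [0, 0, 0.6], [0, 0, 0]],
  ],
)

```text
clock: 26.7
eef_pos: [324.5, -265.6, 164.1]
tool_rot: [-3.141, 0.006, 0.013]
force: [-0.1, -0.8, -1.7]
width: 41.1
gripper_force: 21.9
```

Request:
send_rows(
  series=[
    [40.8, [0.39, 0.55, 0], [0, 0, 0]],
    [40.8, [0.39, 0.55, 0], [0, 0, 0]],
    [40.8, [0.39, 0.55, 0], [0, 0, 0]],
    [40.8, [0.39, 0.55, 0], [0, 0, 0]],
    [40.8, [0.39, 0.55, 0], [0, 0, 0]],
    [40.8, [0.39, 0.55, 0], [0, 0, 0]],
    [40.8, [0.39, 0.55, 0], [0, 0, 0]],
    [40.8, [0.39, 0.55, 0], [0, 0, -0.14]],
  ],
)

```text
clock: 27.7
eef_pos: [512.5, -1.0, 162.9]
tool_rot: [3.141, 0.007, 0.001]
force: [1.3, 0.3, -2.0]
width: 41.4
gripper_force: 22.0
```

Request:
send_rows(
  series=[
    [40.8, [0.39, 0.56, -0.1], [0, -1, 0]],
    [40.8, [0.39, 0.56, -0.2], [0, -1, 0]],
    [40.8, [0.39, 0.56, -0.2], [0, -1, 0]],
    [40.8, [0.38, 0.56, -0.2], [0, -1, 0]],
    [40.8, [0, 0, 0], [0, 0, 0]],
    [40.8, [0, 0, 0], [0, 0, 0]],
  ],
)

```text
clock: 28.45
eef_pos: [604.6, 132.6, 120.7]
tool_rot: [3.14, -0.342, 0.001]
force: [-0.1, -0.8, -1.4]
width: 41.4
gripper_force: 22.0
```

```bash
python3 - <<'E'
from h import *
go((619.6,133,63.2),0,-20); print(sensors.read_state()['qpos'].round(2))
d=cam('wrist'); save(d,'w7.png'); comps(d,'blue',82,(200,0,420,200)); 
E
```

```text
at [604.6 132.6 120.7] [ 3.14e+00 -3.42e-01  1.00e-03] shift units [ 0.25  0.01 -0.96]
turn units (one rotvec) [ 0.02 -0.08 -0.  ]
[-0.16  0.67 -0.23  2.03  1.1   0.28 -2.93]
blue px [279 192] xy 650.0 131.9 size 53 8 yaw -1.57 depth z 125.7
blue px [276  76] xy 716.8 134.0 size 43 24 yaw -1.57 depth z 82.0
```

View pics/w7.png

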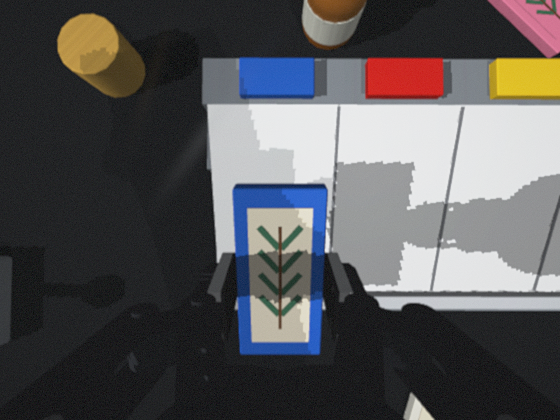

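The blue plate is held level over its bay, its centre at column 280 against the tab at 277. Lowering along the slope normal.

Request:
send_rows(
  series=[
    [40.8, [0.08, 0.02, -0.22], [0, -0.08, 0]],
    [40.8, [0.08, 0, -0.23], [0, 0, 0]],
    [40.8, [0.08, 0, -0.22], [0, 0, 0]],
    [40.8, [0.06, 0, -0.2], [0, 0, 0]],
    [40.8, [0, 0, 0], [0, 0, 0]],
  ],
)

```text
clock: 29.12
eef_pos: [631.2, 134.3, 76.2]
tool_rot: [3.137, -0.329, 0.003]
force: [-0.5, 0.5, -1.1]
width: 41.3
gripper_force: 22.0
```

Request:
send_rows(
  series=[
    [40.8, [0.01, 0, -0.03], [0, 0, 0]],
    [40.8, [0.01, 0, -0.03], [0, 0, 0]],
    [40.8, [0, 0, 0], [0, 0, 0]],
  ],
)

```text
clock: 29.5
eef_pos: [632.8, 135.1, 74.5]
tool_rot: [3.136, -0.329, 0.004]
force: [0.4, -1.0, -1.5]
width: 41.2
gripper_force: 22.0
```

```bash
python3 - <<'E'
from h import *
go((619.6,133,63.2),0,-20); print(sensors.read_state()['qpos'].round(2))
E
```

```text
at [632.8 135.1  74.5] [ 3.136 -0.329  0.004] shift units [-0.22 -0.04 -0.19]
turn units (one rotvec) [ 0.06 -0.23 -0.03]
[-0.2   0.77 -0.16  1.96  1.12  0.23 -2.94]
```

Joints 6 and 7 are at their limits in this posture. I'll back off and turn the tool half a turn about its own axis, which gives the same grasp.

Request:
send_rows(
  series=[
    [40.8, [-0.2, 0, 0.4], [0, 0, 0]],
    [40.8, [-0.25, 0, 0.5], [0, 0, 0]],
    [40.8, [0, 0, 0], [-0.36, 0, 0.995]],
    [40.8, [0, 0, 0], [-0.36, 0, 0.995]],
    [40.8, [0, 0, 0], [-0.36, 0, 0.995]],
    [40.8, [0, 0, 0], [-0.36, 0, 0.995]],
    [40.8, [0, 0, 0], [-0.36, 0, 0.995]],
    [40.8, [0, 0, 0], [-0.36, 0, 0.995]],
  ],
)

```text
clock: 30.5
eef_pos: [605.8, 135.0, 128.6]
tool_rot: [2.948, -0.274, 0.586]
force: [0.6, -0.2, -0.2]
width: 41.2
gripper_force: 22.0
```

Request:
send_rows(
  series=[
    [40.8, [0, 0, 0], [-0.36, 0, 0.995]],
    [40.8, [0, 0, 0], [-0.36, 0, 0.995]],
    [40.8, [0, 0, 0], [-0.36, 0, 0.995]],
    [40.8, [0, 0, 0], [-0.36, 0, 0.995]],
    [40.8, [0, 0, 0], [-0.36, 0, 0.995]],
    [40.8, [0, 0, 0], [-0.36, 0, 0.995]],
    [40.8, [0, 0, 0], [-0.36, 0, 0.995]],
    [40.8, [0, 0, 0], [-0.36, 0, 0.995]],
  ],
)

```text
clock: 31.5
eef_pos: [605.8, 134.9, 128.5]
tool_rot: [2.802, -0.074, 1.309]
force: [0.5, 0.1, -1.1]
width: 41.1
gripper_force: 22.0
```

Request:
send_rows(
  series=[
    [40.8, [0, 0, 0], [-0.36, 0, 0.995]],
    [40.8, [0, 0, 0], [-0.36, 0, 0.995]],
    [40.8, [0, 0, 0], [-0.36, 0, 0.995]],
    [40.8, [0, 0, 0], [-0.36, 0, 0.995]],
    [40.8, [0, 0, 0], [-0.36, 0, 0.995]],
    [40.8, [0, 0, 0], [-0.36, 0, 0.995]],
    [40.8, [0, 0, 0], [-0.36, 0, 0.995]],
    [40.8, [0, 0, 0], [-0.36, 0, 0.995]],
  ],
)

```text
clock: 32.5
eef_pos: [605.8, 134.9, 128.5]
tool_rot: [2.824, 0.172, 2.008]
force: [-0.8, -0.7, -1.2]
width: 40.9
gripper_force: 22.0
```

Request:
send_rows(
  series=[
    [40.8, [0, 0, 0], [-0.36, 0, 0.995]],
    [40.8, [0, 0, 0], [-0.36, 0, 0.995]],
    [40.8, [0, 0, 0], [-0.36, 0, 0.995]],
    [40.8, [0, 0, 0], [-0.36, 0, 0.995]],
    [40.8, [0, 0, 0], [-0.36, 0, 0.995]],
    [40.8, [0, 0, 0], [-0.36, 0, 0.995]],
    [40.8, [0, 0, 0], [-0.36, 0, 0.995]],
    [40.8, [0, 0, 0], [-0.36, 0, 0.995]],
  ],
)

```text
clock: 33.5
eef_pos: [605.8, 134.8, 128.5]
tool_rot: [3.009, 0.342, 2.753]
force: [-0.4, 0.4, -0.6]
width: 41.2
gripper_force: 22.0
```

```bash
python3 - <<'E'
from h import *
go((619.6,133,63.2),np.pi,-20); print(sensors.read_state()['qpos'].round(2))
E
```

```text
at [605.8 134.8 128.5] [3.009 0.342 2.753] shift units [ 0.23 -0.03 -1.09]
turn units (one rotvec) [-1.43  0.2   3.93]
[ 0.11  0.73 -0.67  2.03  1.4   0.56 -0.4 ]
```

Request:
send_rows(
  series=[
    [40.8, [0, 0, 0], [-0.36, 0.05, 0.98]],
    [40.8, [0, 0, 0], [-0.36, 0.05, 0.98]],
    [40.8, [0, 0, 0], [-0.36, 0.05, 0.98]],
    [40.8, [0, 0, 0], [-0.35, 0.05, 0.98]],
    [40.8, [0.08, -0.03, -0.3], [0, 0, 0]],
    [40.8, [0.08, 0, -0.3], [0, 0, 0]],
    [40.8, [0.08, 0, -0.3], [0, 0, 0]],
    [40.8, [0, 0, 0], [0, 0, 0]],
  ],
)

```text
clock: 34.5
eef_pos: [619.7, 132.6, 73.1]
tool_rot: [-3.142, 0.347, 3.138]
force: [-0.2, 0.2, -2.0]
width: 41.1
gripper_force: 22.0
```

```bash
python3 - <<'E'
from h import *
go((617.4,133,62.4),np.pi,-20); print(sensors.read_state()['qpos'].round(2))
E
```

```text
at [619.7 132.6  73.1] [-3.142  0.347  3.138] shift units [-0.04  0.01 -0.18]
turn units (one rotvec) [ 0.   -0.03  0.04]
[ 0.11  0.85 -0.65  2.    1.54  0.56 -0.13]
```

Request:
send_rows(
  series=[
    [40.8, [0.017, 0, -0.047], [0, 0, 0]],
    [40.8, [0.017, 0, -0.047], [0, 0, 0]],
    [40.8, [0.006, 0, -0.016], [0, 0, 0]],
    [40.8, [0, 0, 0], [0, 0, 0]],
  ],
)

```text
clock: 35.0
eef_pos: [622.7, 133.2, 67.9]
tool_rot: [3.141, 0.349, 3.138]
force: [0.2, 0.3, -1.0]
width: 41.0
gripper_force: 22.0
```

Request:
send_rows(
  series=[
    [40.8, [0.006, 0, -0.016], [0, 0, 0]],
    [40.8, [0, 0, 0], [0, 0, 0]],
  ],
)

```text
clock: 35.25
eef_pos: [623.0, 133.2, 66.7]
tool_rot: [3.141, 0.349, 3.138]
force: [-0.4, -0.4, -1.5]
width: 40.8
gripper_force: 22.0
```

Request:
send_rows(
  series=[
    [40.8, [0.006, 0, -0.016], [0, 0, 0]],
    [40.8, [0, 0, 0], [0, 0, 0]],
  ],
)

```text
clock: 35.5
eef_pos: [623.4, 133.2, 65.8]
tool_rot: [3.141, 0.349, 3.138]
force: [-0.7, 0.8, 0.3]
width: 41.3
gripper_force: 22.1
```

Request:
send_rows(
  series=[
    [40.8, [-0.031, 0, -0.0115], [0, 0, 0]],
    [40.8, [-0.031, 0, -0.0115], [0, 0, 0]],
    [40.8, [0, 0, 0], [0, 0, 0]],
  ],
)

```text
clock: 35.88
eef_pos: [619.2, 133.2, 64.2]
tool_rot: [3.141, 0.348, 3.138]
force: [-1.2, 1.0, 0.5]
width: 41.2
gripper_force: 22.1
```

Request:
send_rows(
  series=[
    [40.8, [-0.03, 0, -0.0115], [0, 0, 0]],
    [40.8, [0, 0, 0], [0, 0, 0]],
  ],
)

```text
clock: 36.12
eef_pos: [617.6, 133.2, 63.6]
tool_rot: [3.141, 0.349, 3.138]
force: [-0.1, 0.9, 0.0]
width: 41.1
gripper_force: 22.1
```

Request:
send_rows(
  series=[
    [40.8, [-0.02, 0, -0.012], [0, 0, 0]],
    [40.8, [0, 0, 0], [0, 0, 0]],
  ],
)

```text
clock: 36.38
eef_pos: [617.2, 133.2, 63.4]
tool_rot: [3.141, 0.35, 3.138]
force: [0.4, 0.1, 2.7]
width: 41.1
gripper_force: 22.4
```

Request:
send_rows(
  series=[
    [41.5, [0, 0, 0], [0, 0, 0]],
    [43, [0, 0, 0], [0, 0, 0]],
    [48, [0, 0, 0], [0, 0, 0]],
    [52, [0, 0, 0], [0, 0, 0]],
    [52, [-0.1, 0, 0.28], [0, 0, 0]],
    [60, [-0.2, 0, 0.55], [0, 0, 0]],
    [60, [-0.2, 0, 0.55], [0, 0, 0]],
    [60, [0, 0, 0.1], [0, 0, 0]],
  ],
)

```text
clock: 37.38
eef_pos: [586.8, 133.8, 153.8]
tool_rot: [3.14, 0.352, 3.139]
force: [0.5, 0.1, 0.9]
width: 59.7
gripper_force: 0.0
```

Request:
send_rows(
  series=[
    [60, [-0.33, 0.2, 0.06], [0, 1, 0]],
    [60, [-0.33, 0.2, 0.06], [0, 1, 0]],
    [60, [-0.33, 0.2, 0.06], [0, 1, 0]],
    [60, [-0.33, 0.2, 0.06], [0, 1, 0]],
    [60, [-0.33, 0.2, 0], [0, 0, 1]],
    [60, [-0.33, 0.2, 0], [0, 0, 1]],
    [60, [-0.33, 0.2, 0], [0, 0, 1]],
    [60, [-0.33, 0.2, 0], [0, 0, 1]],
  ],
)

```text
clock: 38.38
eef_pos: [426.9, 229.8, 166.1]
tool_rot: [-3.141, -0.0, -2.79]
force: [-0.1, -0.0, -0.9]
width: 59.8
gripper_force: 0.0
```

Request:
send_rows(
  series=[
    [60, [-0.33, 0.2, 0], [0, 0, 1]],
    [60, [-0.33, 0.2, 0], [0, 0, 1]],
    [60, [-0.33, 0.2, 0], [0, 0, 1]],
    [60, [-0.33, 0, 0], [0, 0, 1]],
    [60, [0, 0, 0], [0, 0, 1]],
    [60, [0, 0, 0], [0, 0, 1]],
    [60, [0, 0, 0], [0, 0, 0.6]],
    [60, [0, 0, 0], [0, 0, 0]],
  ],
)

```text
clock: 39.38
eef_pos: [348.5, 265.5, 166.1]
tool_rot: [-3.142, -0.0, -2.218]
force: [0.9, -1.1, -0.8]
width: 60.1
gripper_force: 0.0
```

```bash
python3 - <<'E'
from h import *
go((345,267,19),0.93+np.pi,0); print(sensors.read_state()['qpos'].round(2))
d=cam('wrist'); save(d,'w8.png'); comps(d,'red',9); t=cam('top')
comps(t,'red',9,(155,255,200,300),100);comps(t,'green',9,(190,225,225,275),100);comps(t,'yellow',9,(290,220,330,275),100);comps(t,'white',9,(235,215,275,265),100)
comps(t,'blue',50,(195,162,240,215),30)
E
```

```text
at [348.5 265.5 166.1] [-3.142 -0.    -2.218] shift units [-0.06  0.02 -2.45]
turn units (one rotvec) [ 0.   -0.    0.08]
[ 0.03  0.74 -1.16  2.15  0.92  0.89  0.8 ]
red px [285 188] xy 344.0 267.6 size 91 43 yaw 0.93 depth z 10.8
yellow px [310 246] xy 439.3 -163.2 size 90 45 yaw 0.113 depth z 10.6
blue px [216 190] xy 624.3 133.0 size 89 40 yaw 0.036 depth z 56.8
```

View pics/w8.png

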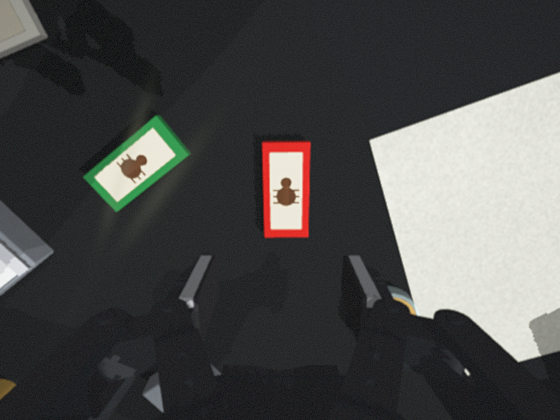

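Blue is seated at (624,133) in its bay. The red plate is at (285,188), face up and aligned with the tool.

Request:
send_rows(
  series=[
    [60, [-0.07, 0.035, -0.4], [0, 0, 0.08]],
    [60, [0, 0, -0.45], [0, 0, 0]],
    [60, [0, 0, -0.45], [0, 0, 0]],
    [55, [0, 0, -0.45], [0, 0, 0]],
    [50, [0, 0, -0.4], [0, 0, 0]],
    [50, [0, 0, -0.2], [0, 0, 0]],
    [50, [0, 0, -0.1], [0, 0, 0]],
    [50, [0, 0, 0], [0, 0, 0]],
  ],
)

```text
clock: 40.48
eef_pos: [344.7, 267.4, 19.1]
tool_rot: [-3.141, -0.0, -2.213]
force: [-0.6, -0.2, -0.1]
width: 50.0
gripper_force: 0.0
```

Request:
send_rows(
  series=[
    [46, [0, 0, 0], [0, 0, 0]],
    [43, [0, 0, 0], [0, 0, 0]],
    [42, [0, 0, 0], [0, 0, 0]],
    [41.5, [0, 0, 0], [0, 0, 0]],
    [41.5, [0, 0, 0], [0, 0, 0]],
  ],
)

```text
clock: 41.1
eef_pos: [344.8, 267.7, 19.6]
tool_rot: [-3.141, 0.001, -2.213]
force: [-0.9, 0.7, 5.5]
width: 41.3
gripper_force: 9.1
```

Request:
send_rows(
  series=[
    [41, [0, 0, 0], [0, 0, 0]],
    [40.8, [0, 0, 0], [0, 0, 0]],
    [40.8, [0, 0, 0], [0, 0, 0]],
  ],
)

```text
clock: 41.48
eef_pos: [344.9, 267.7, 19.7]
tool_rot: [-3.141, 0.001, -2.213]
force: [-1.0, 0.3, 7.2]
width: 40.9
gripper_force: 21.4
```

Request:
send_rows(
  series=[
    [40.8, [0, 0, 0.1], [0, 0, 0]],
    [40.8, [0, 0, 0.5], [0, 0, 0]],
    [40.8, [0, 0, 0.6], [0, 0, 0]],
    [40.8, [0, 0, 0.6], [0, 0, 0]],
    [40.8, [0, 0, 0.6], [0, 0, 0]],
    [40.8, [0.39, -0.32, 0], [0, 0, -1]],
    [40.8, [0.39, -0.32, 0], [0, 0, -1]],
    [40.8, [0.39, -0.32, 0], [0, 0, -1]],
  ],
)

```text
clock: 42.48
eef_pos: [415.6, 208.3, 163.2]
tool_rot: [-3.141, -0.001, -2.478]
force: [-0.2, -0.2, -1.6]
width: 41.0
gripper_force: 21.3
```

Request:
send_rows(
  series=[
    [40.8, [0.39, -0.32, 0], [0, 0, -1]],
    [40.8, [0.39, -0.32, 0], [0, 0, -1]],
    [40.8, [0.39, -0.32, 0], [0, 0, -1]],
    [40.8, [0.39, -0.32, 0], [0, 0, -1]],
    [40.8, [0.39, -0.32, 0], [0, 0, -1]],
    [40.8, [0.39, -0.32, 0], [0, 0, -1]],
    [40.8, [0.39, -0.32, 0], [0, 0, -1]],
    [40.8, [0.39, -0.29, 0], [0, 0, -0.66]],
  ],
)

```text
clock: 43.48
eef_pos: [602.4, 56.5, 163.0]
tool_rot: [-3.14, -0.001, 3.137]
force: [0.0, 0.1, -1.1]
width: 41.0
gripper_force: 21.3
```

Request:
send_rows(
  series=[
    [40.8, [0, 0, -0.1], [0, -1, 0]],
    [40.8, [0, 0, -0.2], [0, -1, 0]],
    [40.8, [0, 0, -0.2], [0, -1, 0]],
    [40.8, [0, 0, -0.2], [0, -1, 0]],
    [40.8, [0, 0, 0], [0, 0, 0]],
  ],
)

```text
clock: 44.1
eef_pos: [600.6, 56.6, 121.0]
tool_rot: [-3.136, 0.341, -3.14]
force: [-0.0, -0.3, -0.8]
width: 41.7
gripper_force: 21.3
```

```bash
python3 - <<'E'
from h import *
go((621.8,58.3,74),np.pi,-20); print(sensors.read_state()['qpos'].round(2))
t=cam('top'); comps(t,'green',9,(190,225,225,275),100);comps(t,'yellow',9,(290,220,330,275),100);comps(t,'white',9,(235,215,275,265),100)
s=cam('scene'); comps(s,'yellow',9,(220,195,260,235),100);comps(s,'green',9,(320,195,360,230),100);comps(s,'white',9,(280,200,312,236),100)
E
```

```text
at [600.6  56.6 121. ] [-3.136  0.341 -3.14 ] shift units [ 0.35  0.03 -0.78]
turn units (one rotvec) [ 0.06 -0.09  0.  ]
[ 0.21  0.71 -0.58  2.07  1.37  0.44  0.11]
white px [266 257] xy 413.6 -19.1 size 52 51 yaw 1.543 depth z 727.6
white px [242 243] xy 457.8 55.5 size 96 43 yaw 0.822 depth z 607.3
yellow px [240 215] xy 443.0 -165.5 size 107 49 yaw 0.104 depth z 9.9
green px [341 215] xy 442.7 164.8 size 105 51 yaw -0.008 depth z 10.0
white px [294 218] xy 461.9 12.5 size 93 45 yaw -0.29 depth z 11.0
```

Request:
send_rows(
  series=[
    [40.8, [0.12, 0.03, -0.27], [0, -0.09, 0]],
    [40.8, [0.12, 0, -0.27], [0, 0, 0]],
    [40.8, [0.11, 0, -0.24], [0, 0, 0]],
    [40.8, [0.017, 0, -0.047], [0, 0, 0]],
    [40.8, [0.012, 0, -0.032], [0, 0, 0]],
    [40.8, [0, 0, 0], [0, 0, 0]],
  ],
)

```text
clock: 44.95
eef_pos: [626.1, 59.2, 70.9]
tool_rot: [-3.14, 0.353, 3.139]
force: [0.7, -0.3, -1.2]
width: 40.7
gripper_force: 21.3
```

Request:
send_rows(
  series=[
    [40.8, [0.006, 0, -0.016], [0, 0, 0]],
    [40.8, [0, 0, 0], [0, 0, 0]],
  ],
)

```text
clock: 45.2
eef_pos: [626.2, 59.2, 69.7]
tool_rot: [-3.14, 0.353, 3.139]
force: [-0.3, -0.6, -2.5]
width: 41.3
gripper_force: 21.3
```

Request:
send_rows(
  series=[
    [40.8, [-0.033, 0, -0.024], [0, 0, 0]],
    [40.8, [-0.033, 0, -0.024], [0, 0, 0]],
    [40.8, [-0.032, 0, -0.024], [0, 0, 0]],
    [40.8, [0, 0, 0], [0, 0, 0]],
  ],
)

```text
clock: 45.7
eef_pos: [620.4, 59.2, 65.3]
tool_rot: [-3.14, 0.353, 3.139]
force: [-0.4, -0.6, 1.7]
width: 41.1
gripper_force: 21.6
```

Request:
send_rows(
  series=[
    [40.8, [-0.02, 0, -0.014], [0, 0, 0]],
    [40.8, [0, 0, 0], [0, 0, 0]],
  ],
)

```text
clock: 45.95
eef_pos: [620.2, 59.3, 65.2]
tool_rot: [-3.14, 0.355, 3.139]
force: [0.5, -1.0, 5.5]
width: 41.5
gripper_force: 21.8
```

Request:
send_rows(
  series=[
    [41.5, [0, 0, 0], [0, 0, 0]],
    [43, [0, 0, 0], [0, 0, 0]],
    [48, [0, 0, 0], [0, 0, 0]],
    [52, [0, 0, 0], [0, 0, 0]],
    [52, [-0.1, 0, 0.28], [0, 0, 0]],
    [60, [-0.2, 0, 0.55], [0, 0, 0]],
    [60, [-0.2, 0, 0.55], [0, 0, 0]],
    [60, [-0.2, 0.2, 0.1], [0, 1, 0]],
  ],
)

```text
clock: 46.95
eef_pos: [575.7, 70.4, 154.6]
tool_rot: [-3.138, 0.264, 3.14]
force: [0.5, -0.9, -1.0]
width: 60.0
gripper_force: 0.0
```

Request:
send_rows(
  series=[
    [60, [-0.4, 0.3, 0], [0, 1, 0]],
    [60, [-0.4, 0.3, 0], [0, 1, 0]],
    [60, [-0.4, 0.3, 0], [0, 1, 0]],
    [60, [-0.4, 0.3, 0], [0, 0, 0]],
    [60, [-0.4, 0.3, 0], [0, 0, 0]],
    [60, [-0.15, 0.1, 0], [0, 0, 0]],
    [60, [0, 0, 0], [0, 0, 0]],
  ],
)

```text
clock: 47.82
eef_pos: [448.1, 167.2, 153.1]
tool_rot: [-3.139, 0.004, 3.141]
force: [1.1, -0.2, 0.5]
width: 60.1
gripper_force: 0.0
```

```bash
python3 - <<'E'
from h import *
d=cam('wrist'); comps(d,'green',9); t=cam('top'); comps(t,'red',50,(220,162,260,215),30); comps(t,'blue',50,(195,162,240,215),30)
go((438,167,20.5),np.pi,0); print(sensors.read_state()['qpos'].round(2))
E
```

```text
green px [261 140] xy 404.3 151.2 size 92 43 yaw -0.009 depth z 11.1
red px [239 189] xy 625.9 59.1 size 89 40 yaw 0.033 depth z 57.1
blue px [216 190] xy 624.5 133.0 size 89 40 yaw 0.036 depth z 56.6
at [449.  166.4 153. ] [-3.139  0.004  3.138] shift units [-0.18  0.01 -2.21]
turn units (one rotvec) [0.03 0.05 0.04]
[ 0.12  0.66 -0.81  2.07  0.74  0.73  0.4 ]
```

Red is seated at (626,59). The green plate now reads (404,151), so it seems to have been knocked. I'll confirm with the scene camera.

```bash
python3 - <<'E'
from h import *
s=cam('scene'); comps(s,'yellow',9,(210,185,270,245),60);comps(s,'green',9,(300,185,390,235),60);comps(s,'white',9,(275,195,320,240),60)
t=cam('top');comps(t,'green',9,(190,215,240,285),60);comps(t,'yellow',9,(290,220,330,275),100);comps(t,'white',9,(235,215,275,265),100)
E
```

```text
yellow px [240 215] xy 443.0 -165.5 size 107 49 yaw 0.104 depth z 10.5
green px [335 209] xy 410.3 149.0 size 102 50 yaw -0.002 depth z 11.0
white px [289 237] xy 563.9 -9.2 size 88 20 yaw 1.57 depth z 36.0
white px [295 217] xy 459.5 13.6 size 88 45 yaw -0.305 depth z 10.8
```

Request:
send_rows(
  series=[
    [60, [-0.37, -0.13, 0], [0.03, 0.05, 0.04]],
    [60, [-0.37, -0.12, 0], [0, 0, 0]],
    [60, [0, 0, -0.2], [0, 0, 0]],
    [60, [0, 0, 0], [0, 0, 0]],
  ],
)

```text
clock: 48.52
eef_pos: [404.4, 152.0, 140.3]
tool_rot: [3.141, -0.001, -3.141]
force: [0.3, 0.1, -0.0]
width: 59.9
gripper_force: 0.0
```

```bash
python3 - <<'E'
from h import *
d=cam('wrist'); comps(d,'green',9);go((404,151,20.5),np.pi,0)
E
```

```text
green px [279 196] xy 403.9 151.2 size 92 43 yaw -0.011 depth z 10.8
at [404.6 152.4 140.7] [ 3.141e+00 -1.000e-03 -3.141e+00] shift units [-0.01 -0.02 -2.  ]
turn units (one rotvec) [-0.01 -0.01 -0.01]
```

Request:
send_rows(
  series=[
    [60, [-0.01, -0.02, -0.45], [0, 0, -0.13]],
    [60, [0, 0, -0.45], [0, 0, 0]],
    [55, [0, 0, -0.45], [0, 0, 0]],
    [50, [0, 0, -0.4], [0, 0, 0]],
    [50, [0, 0, -0.17], [0, 0, 0]],
    [50, [0, 0, -0.08], [0, 0, 0]],
    [48, [0, 0, 0], [0, 0, 0]],
    [45, [0, 0, 0], [0, 0, 0]],
  ],
)

```text
clock: 49.58
eef_pos: [403.5, 151.2, 21.4]
tool_rot: [3.141, 0.0, 3.131]
force: [0.3, -0.1, -0.4]
width: 45.0
gripper_force: 0.0
```

Request:
send_rows(
  series=[
    [43, [0, 0, 0], [0, 0, 0]],
    [42, [0, 0, 0], [0, 0, 0]],
    [41.5, [0, 0, 0], [0, 0, 0]],
    [41, [0, 0, 0], [0, 0, 0]],
    [40.8, [0, 0, 0], [0, 0, 0]],
    [40.8, [0, 0, 0], [0, 0, 0]],
  ],
)

```text
clock: 50.32
eef_pos: [403.4, 151.3, 21.5]
tool_rot: [3.141, 0.0, 3.132]
force: [-0.3, 0.4, 5.3]
width: 41.0
gripper_force: 18.9
```

```bash
python3 - <<'E'
from h import *
go((404,151,20.5),np.pi,0)
E
```

```text
at [403.4 151.3  21.5] [3.141 0.    3.132] shift units [ 0.01 -0.   -0.02]
turn units (one rotvec) [-0.01  0.    0.11]
```

Request:
send_rows(
  series=[
    [40.8, [0, 0, 0.1], [0, 0, 0]],
    [40.8, [0, 0, 0.5], [0, 0, 0]],
    [40.8, [0, 0, 0.6], [0, 0, 0]],
    [40.8, [0, 0, 0.6], [0, 0, 0]],
    [40.8, [0, 0, 0.5], [0, 0, 0]],
    [40.8, [0.33, -0.4, 0], [0, 0, 0.11]],
    [40.8, [0.33, -0.4, 0], [0, 0, 0]],
    [40.8, [0.33, -0.4, 0], [0, 0, 0]],
  ],
)

```text
clock: 51.32
eef_pos: [462.3, 77.8, 159.3]
tool_rot: [3.142, -0.002, 3.141]
force: [-0.0, 0.6, -0.7]
width: 41.0
gripper_force: 18.8
```

Request:
send_rows(
  series=[
    [40.8, [0.33, -0.4, 0], [0, 0, 0]],
    [40.8, [0.33, -0.4, 0], [0, 0, 0]],
    [40.8, [0.33, -0.4, 0], [0, 0, 0]],
    [40.8, [0.33, -0.4, -0.1], [0, -1, 0]],
    [40.8, [0.33, -0.4, -0.2], [0, -1, 0]],
    [40.8, [0.33, -0.4, -0.2], [0, -1, 0]],
    [40.8, [0.33, -0.43, -0.2], [0, -1, 0]],
    [40.8, [0, 0, 0], [0, 0, 0]],
  ],
)

```text
clock: 52.32
eef_pos: [598.9, -94.3, 115.6]
tool_rot: [-3.138, 0.344, 3.139]
force: [-0.4, 0.2, -0.6]
width: 41.2
gripper_force: 18.8
```

```bash
python3 - <<'E'
from h import *
go((621,-90.5,76),np.pi,-20); print(sensors.read_state()['qpos'].round(2))
E
```

```text
at [598.9 -94.3 115.6] [-3.138  0.344  3.139] shift units [ 0.37  0.06 -0.66]
turn units (one rotvec) [ 0.04 -0.06  0.05]
[ 0.46  0.7  -0.5   2.06  1.29  0.29  0.47]
```

Request:
send_rows(
  series=[
    [40.8, [0.12, 0.06, -0.22], [0.04, -0.06, 0.05]],
    [40.8, [0.13, 0, -0.22], [0, 0, 0]],
    [40.8, [0.12, 0, -0.22], [0, 0, 0]],
    [40.8, [0.017, 0, -0.047], [0, 0, 0]],
    [40.8, [0.012, 0, -0.032], [0, 0, 0]],
    [40.8, [0, 0, 0], [0, 0, 0]],
  ],
)

```text
clock: 53.08
eef_pos: [624.9, -86.9, 73.2]
tool_rot: [3.137, 0.354, -3.139]
force: [0.4, 0.1, -1.4]
width: 41.3
gripper_force: 18.8
```

```bash
python3 - <<'E'
from h import *
go((618,-90.5,66.5),np.pi,-20); print(sensors.read_state()['qpos'].round(2))
E
```

```text
at [624.9 -86.9  73.2] [ 3.137  0.354 -3.139] shift units [-0.12 -0.06 -0.11]
turn units (one rotvec) [-0.05  0.05 -0.05]
[ 0.42  0.8  -0.46  2.02  1.52  0.27  0.25]
```

Request:
send_rows(
  series=[
    [40.8, [-0.03, -0.03, -0.032], [0, 0, 0]],
    [40.8, [-0.03, -0.03, -0.032], [0, 0, 0]],
    [40.8, [-0.03, 0, -0.032], [0, 0, 0]],
    [40.8, [0, 0, 0], [0, 0, 0]],
  ],
)

```text
clock: 53.58
eef_pos: [619.5, -91.3, 67.1]
tool_rot: [3.138, 0.354, -3.139]
force: [-1.1, -1.9, 1.9]
width: 41.3
gripper_force: 19.1
```

Request:
send_rows(
  series=[
    [40.8, [-0.025, 0, -0.016], [0, 0, 0]],
    [40.8, [0, 0, 0], [0, 0, 0]],
  ],
)

```text
clock: 53.82
eef_pos: [619.3, -91.2, 67.0]
tool_rot: [3.138, 0.356, -3.139]
force: [0.8, -1.2, 4.3]
width: 41.2
gripper_force: 19.3
```

Request:
send_rows(
  series=[
    [41.5, [0, 0, 0], [0, 0, 0]],
    [43, [0, 0, 0], [0, 0, 0]],
    [48, [0, 0, 0], [0, 0, 0]],
    [52, [0, 0, 0], [0, 0, 0]],
    [52, [-0.1, 0, 0.28], [0, 0, 0]],
    [60, [-0.2, 0, 0.55], [0, 0, 0]],
    [60, [-0.2, 0, 0.55], [0, 0, 0]],
    [60, [-0.2, 0.2, 0.1], [0, 1, 0]],
  ],
)

```text
clock: 54.82
eef_pos: [574.6, -79.9, 156.3]
tool_rot: [3.139, 0.264, -3.139]
force: [1.5, -0.7, -1.0]
width: 60.0
gripper_force: 0.0
```

Request:
send_rows(
  series=[
    [60, [-0.4, 0.3, 0], [0, 1, 0]],
    [60, [-0.4, 0.3, 0], [0, 1, 0]],
    [60, [-0.4, 0.3, 0], [0, 1, 0]],
    [60, [-0.4, 0.3, 0], [0, 0, -1]],
    [60, [-0.3, 0.3, 0], [0, 0, -1]],
    [60, [0, 0.05, 0], [0, 0, -1]],
    [60, [0, 0, 0], [0, 0, -0.5]],
    [60, [0, 0, 0], [0, 0, 0]],
  ],
)

```text
clock: 55.82
eef_pos: [462.2, 13.9, 154.8]
tool_rot: [3.137, 0.005, 2.839]
force: [-0.7, -0.1, -0.3]
width: 60.5
gripper_force: 0.0
```

```bash
python3 - <<'E'
from h import *
d=cam('wrist'); save(d,'w9.png'); comps(d,'white',9,(150,60,420,300)); s=cam('scene'); comps(s,'yellow',9,(210,185,270,245),60)
t=cam('top');comps(t,'green',50,(260,160,310,215),30)
go((460,14.5,20.5),np.pi-.3,0); print(sensors.read_state()['qpos'].round(2))
E
```

```text
white px [278 187] xy 458.7 14.1 size 89 41 yaw -0.302 depth z 10.9
yellow px [240 215] xy 443.0 -165.3 size 107 50 yaw 0.104 depth z 10.4
green px [286 188] xy 626.5 -91.9 size 84 38 yaw -0.029 depth z 57.8
at [462.2  13.9 154.7] [3.136 0.004 2.839] shift units [-0.04  0.01 -2.24]
turn units (one rotvec) [-0.04  0.06  0.03]
[ 0.42  0.61 -0.75  2.11  0.68  0.67  0.47]
```

View pics/w9.png

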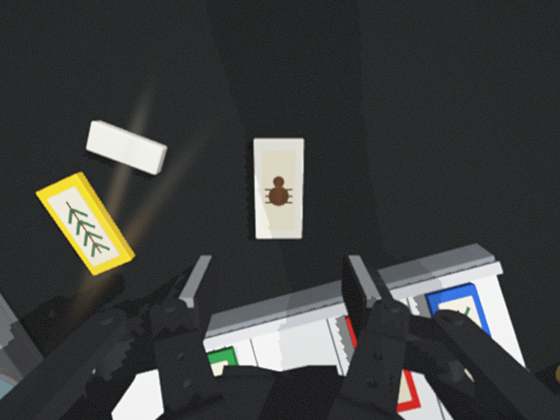

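The white plate is at (278,187), face up and aligned with the tool. Gripping.

Request:
send_rows(
  series=[
    [60, [-0.06, 0.005, -0.45], [-0.04, 0.06, 0.03]],
    [60, [0, 0, -0.45], [0, 0, 0]],
    [60, [0, 0, -0.45], [0, 0, 0]],
    [50, [0, 0, -0.45], [0, 0, 0]],
    [50, [0, 0, -0.25], [0, 0, 0]],
    [50, [0, 0, -0.17], [0, 0, 0]],
    [48, [0, 0, 0], [0, 0, 0]],
    [45, [0, 0, 0], [0, 0, 0]],
  ],
)

```text
clock: 56.98
eef_pos: [458.8, 14.5, 22.0]
tool_rot: [3.141, 0.001, 2.841]
force: [0.3, 0.1, 0.5]
width: 45.0
gripper_force: 0.0
```

Request:
send_rows(
  series=[
    [43, [0, 0, 0], [0, 0, 0]],
    [42, [0, 0, 0], [0, 0, 0]],
    [41.5, [0, 0, 0], [0, 0, 0]],
    [41, [0, 0, 0], [0, 0, 0]],
    [40.8, [0, 0, 0], [0, 0, 0]],
    [40.8, [0, 0, 0], [0, 0, 0]],
  ],
)

```text
clock: 57.72
eef_pos: [458.8, 14.5, 22.2]
tool_rot: [3.141, 0.002, 2.841]
force: [-0.9, -0.8, 7.2]
width: 41.3
gripper_force: 17.8
```

Request:
send_rows(
  series=[
    [40.8, [0, 0, 0.1], [0, 0, 0]],
    [40.8, [0, 0, 0.5], [0, 0, 0]],
    [40.8, [0, 0, 0.6], [0, 0, 0]],
    [40.8, [0, 0, 0.6], [0, 0, 0]],
    [40.8, [0, 0, 0.5], [0, 0, 0]],
    [40.8, [0.29, -0.37, 0], [0, 0, 1]],
    [40.8, [0.29, -0.37, 0], [0, 0, 1]],
    [40.8, [0.29, -0.37, 0], [0, 0, 1]],
  ],
)

```text
clock: 58.72
eef_pos: [510.7, -53.0, 159.9]
tool_rot: [3.141, -0.0, 3.106]
force: [-0.2, 0.2, -0.6]
width: 41.4
gripper_force: 17.6
```

Request:
send_rows(
  series=[
    [40.8, [0.29, -0.37, 0], [0, 0, 0.45]],
    [40.8, [0.29, -0.37, -0.1], [0, -1, 0]],
    [40.8, [0.29, -0.37, -0.2], [0, -1, 0]],
    [40.8, [0.29, -0.37, -0.2], [0, -1, 0]],
    [40.8, [0.29, -0.37, -0.2], [0, -1, 0]],
    [40.8, [0, 0, 0], [0, 0, 0]],
    [40.8, [0, 0, 0], [0, 0, 0]],
  ],
)

```text
clock: 59.6
eef_pos: [597.9, -161.6, 118.2]
tool_rot: [3.141, 0.349, -3.14]
force: [1.6, 0.2, -0.2]
width: 40.9
gripper_force: 17.7
```

```bash
python3 - <<'E'
from h import *
go((622,-165,77),np.pi,-20); print(sensors.read_state()['qpos'].round(2))
E
```

```text
at [ 597.9 -161.6  118.2] [ 3.141  0.349 -3.14 ] shift units [ 0.4  -0.06 -0.69]
turn units (one rotvec) [-0.01  0.   -0.02]
[ 0.65  0.73 -0.59  2.02  1.19  0.31  0.72]
```

Request:
send_rows(
  series=[
    [40.8, [0.13, -0.06, -0.23], [0, 0, 0]],
    [40.8, [0.13, 0, -0.23], [0, 0, 0]],
    [40.8, [0.13, 0, -0.23], [0, 0, 0]],
    [40.8, [0.017, 0, -0.047], [0, 0, 0]],
    [40.8, [0.012, 0, -0.032], [0, 0, 0]],
    [40.8, [0, 0, 0], [0, 0, 0]],
  ],
)

```text
clock: 60.35
eef_pos: [622.9, -166.5, 72.0]
tool_rot: [3.142, 0.35, -3.141]
force: [-0.3, 0.7, 0.0]
width: 41.0
gripper_force: 17.6
```

```bash
python3 - <<'E'
from h import *
go((619,-165,67.5),np.pi,-20); print(sensors.read_state()['qpos'].round(2))
E
```

```text
at [ 622.9 -166.5   72. ] [ 3.142  0.35  -3.141] shift units [-0.07  0.02 -0.08]
turn units (one rotvec) [-0.    0.01 -0.01]
[ 0.6   0.82 -0.51  1.97  1.35  0.28  0.57]
```

Request:
send_rows(
  series=[
    [40.8, [-0.016, 0.02, -0.021], [0, 0, 0]],
    [40.8, [-0.016, 0, -0.021], [0, 0, 0]],
    [40.8, [-0.016, 0, -0.02], [0, 0, 0]],
    [40.8, [0, 0, 0], [0, 0, 0]],
  ],
)

```text
clock: 60.85
eef_pos: [620.0, -165.5, 68.0]
tool_rot: [-3.141, 0.35, -3.141]
force: [-1.4, -1.0, 2.5]
width: 41.3
gripper_force: 17.9
```

Request:
send_rows(
  series=[
    [40.8, [-0.025, 0, -0.016], [0, 0, 0]],
    [40.8, [0, 0, 0], [0, 0, 0]],
  ],
)

```text
clock: 61.1
eef_pos: [619.8, -165.6, 67.9]
tool_rot: [-3.141, 0.353, -3.14]
force: [0.1, 0.1, 5.5]
width: 40.9
gripper_force: 18.1
```

Request:
send_rows(
  series=[
    [41.5, [0, 0, 0], [0, 0, 0]],
    [43, [0, 0, 0], [0, 0, 0]],
    [48, [0, 0, 0], [0, 0, 0]],
    [52, [0, 0, 0], [0, 0, 0]],
    [52, [-0.1, 0, 0.28], [0, 0, 0]],
    [60, [-0.2, 0, 0.55], [0, 0, 0]],
    [60, [-0.2, 0, 0.55], [0, 0, 0]],
    [60, [-0.2, 0, 0.1], [0, 1, 0]],
  ],
)

```text
clock: 62.1
eef_pos: [575.1, -165.9, 157.2]
tool_rot: [-3.14, 0.261, -3.14]
force: [0.4, -2.1, -1.1]
width: 60.1
gripper_force: 0.0
```

Request:
send_rows(
  series=[
    [60, [-0.4, 0, 0], [0, 1, 0]],
    [60, [-0.4, 0, 0], [0, 1, 0]],
    [60, [-0.4, 0, 0], [0, 1, 0]],
    [60, [-0.4, 0, 0], [0, 0, 0.65]],
    [60, [-0.4, 0, 0], [0, 0, 0.65]],
    [60, [-0.2, 0, 0], [0, 0, 0]],
    [60, [0, 0, 0], [0, 0, 0]],
  ],
)

```text
clock: 62.98
eef_pos: [444.1, -165.8, 155.6]
tool_rot: [-3.142, 0.0, -3.029]
force: [0.9, 0.5, -2.1]
width: 59.7
gripper_force: 0.0
```

```bash
python3 - <<'E'
from h import *
d=cam('wrist'); comps(d,'yellow',9); t=cam('top')
for c,b in (('green',(265,160,305,215)),('red',(220,162,260,215)),('blue',(195,162,240,215)),('white',(300,168,322,208))): comps(t,c,50,b,30)
save(t,'t2.png',(180,130,440,300),3)
go((439.5,-163.5,20.5),np.pi+.11,0)
E
```

```text
yellow px [ 10 310] xy 594.2 -422.2 size 41 22 yaw 0.001 depth z 12.6
yellow px [283 186] xy 438.5 -163.7 size 92 43 yaw 0.108 depth z 10.9
green px [286 188] xy 626.5 -91.9 size 84 38 yaw -0.029 depth z 58.6
red px [239 189] xy 625.9 59.1 size 89 40 yaw 0.033 depth z 58.0
blue px [216 190] xy 624.3 132.8 size 89 40 yaw 0.036 depth z 57.9
white px [311 188] xy 628.2 -167.2 size 123 67 yaw -0.034 depth z 56.6
at [ 445.5 -165.5  155.8] [ 3.141e+00  2.000e-03 -3.028e+00] shift units [-0.1   0.03 -2.26]
turn units (one rotvec) [-0.    0.02 -0.04]
```

View pics/t2.png

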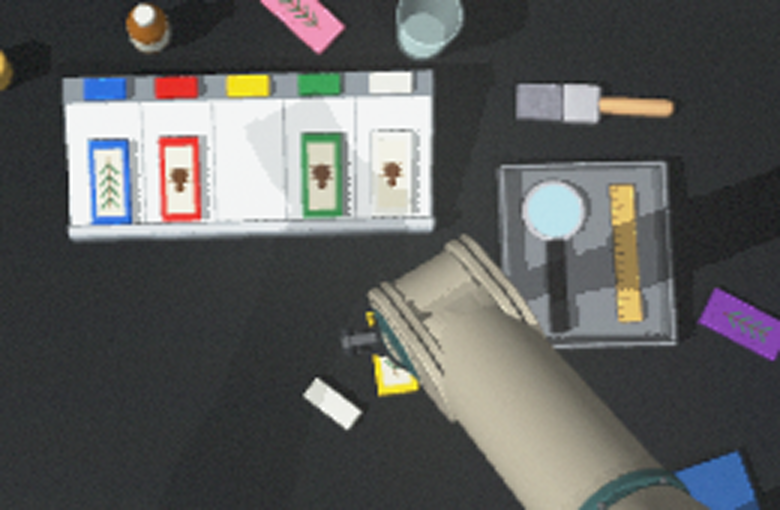

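Blue, red, green and white are seated in their bays at (110,180), (180,178), (323,175) and (393,172), and the tray is in order. Picking up yellow.

Request:
send_rows(
  series=[
    [60, [-0.117, 0.03, -0.45], [0, 0.02, -0.04]],
    [60, [0, 0, -0.45], [0, 0, 0]],
    [54, [0, 0, -0.45], [0, 0, 0]],
    [50, [0, 0, -0.45], [0, 0, 0]],
    [50, [0, 0, -0.27], [0, 0, 0]],
    [50, [0, 0, -0.17], [0, 0, 0]],
    [48, [0, 0, 0], [0, 0, 0]],
    [45, [0, 0, 0], [0, 0, 0]],
  ],
)

```text
clock: 64.08
eef_pos: [438.0, -163.7, 21.6]
tool_rot: [3.141, -0.0, -3.031]
force: [-0.5, 0.2, -0.5]
width: 45.1
gripper_force: 0.0
```

Request:
send_rows(
  series=[
    [43, [0, 0, 0], [0, 0, 0]],
    [42, [0, 0, 0], [0, 0, 0]],
    [41.5, [0, 0, 0], [0, 0, 0]],
    [41, [0, 0, 0], [0, 0, 0]],
    [40.8, [0, 0, 0], [0, 0, 0]],
    [40.8, [0, 0, 0], [0, 0, 0]],
  ],
)

```text
clock: 64.82
eef_pos: [437.7, -163.7, 21.8]
tool_rot: [-3.142, -0.0, -3.031]
force: [-0.3, 0.5, 6.4]
width: 41.0
gripper_force: 18.5
```

Request:
send_rows(
  series=[
    [40.8, [0, 0, 0.1], [0, 0, 0]],
    [40.8, [0, 0, 0.5], [0, 0, 0]],
    [40.8, [0, 0, 0.6], [0, 0, 0]],
    [40.8, [0, 0, 0.6], [0, 0, 0]],
    [40.8, [0, 0, 0.5], [0, 0, 0]],
    [40.8, [0.33, 0.31, 0], [0, 0, -0.64]],
    [40.8, [0.33, 0.31, 0], [0, 0, -0.63]],
    [40.8, [0.33, 0.31, 0], [0, 0, 0]],
  ],
)

```text
clock: 65.82
eef_pos: [497.0, -107.7, 159.4]
tool_rot: [3.142, -0.002, 3.141]
force: [0.2, 0.1, -0.8]
width: 40.9
gripper_force: 18.4
```

Request:
send_rows(
  series=[
    [40.8, [0.33, 0.31, 0], [0, 0, 0]],
    [40.8, [0.33, 0.31, -0.1], [0, -1, 0]],
    [40.8, [0.33, 0.31, -0.2], [0, -1, 0]],
    [40.8, [0.33, 0.31, -0.2], [0, -1, 0]],
    [40.8, [0.33, 0.29, -0.2], [0, -1, 0]],
    [40.8, [0, 0, 0], [0, 0, 0]],
    [40.8, [0, 0, 0], [0, 0, 0]],
  ],
)

```text
clock: 66.7
eef_pos: [593.8, -21.1, 119.4]
tool_rot: [-3.137, 0.336, 3.14]
force: [0.4, 0.0, -0.2]
width: 40.8
gripper_force: 18.4
```

```bash
python3 - <<'E'
from h import *
go((621.5,-16.2,77),np.pi,-20); print(sensors.read_state()['qpos'].round(2))
E
```

```text
at [593.8 -21.1 119.4] [-3.137  0.336  3.14 ] shift units [ 0.46  0.08 -0.71]
turn units (one rotvec) [ 0.05 -0.15  0.04]
[ 0.31  0.68 -0.49  2.09  1.34  0.33  0.27]
```

Request:
send_rows(
  series=[
    [40.8, [0.15, 0.08, -0.24], [0.05, -0.15, 0.04]],
    [40.8, [0.16, 0, -0.24], [0, 0, 0]],
    [40.8, [0.15, 0, -0.23], [0, 0, 0]],
    [40.8, [0, 0, 0], [0, 0, 0]],
  ],
)

```text
clock: 67.2
eef_pos: [621.8, -17.3, 76.0]
tool_rot: [3.14, 0.349, 3.139]
force: [0.4, -0.4, -0.7]
width: 41.0
gripper_force: 18.4
```

```bash
python3 - <<'E'
from h import *
go((618.8,-16.2,67.2),np.pi,-20); print(sensors.read_state()['qpos'].round(2))
E
```

```text
at [621.8 -17.3  76. ] [3.14  0.349 3.139] shift units [-0.05  0.02 -0.15]
turn units (one rotvec) [-0.01  0.    0.03]
[ 0.27  0.78 -0.43  2.05  1.57  0.3   0.06]
```

Request:
send_rows(
  series=[
    [40.8, [0.014, 0.02, -0.039], [0, 0, 0]],
    [40.8, [0.014, 0, -0.039], [0, 0, 0]],
    [40.8, [0, 0, 0], [0, 0, 0]],
    [40.8, [-0.022, 0, -0.02], [0, 0, 0]],
    [40.8, [-0.022, 0, -0.02], [0, 0, 0]],
    [40.8, [-0.022, 0, -0.02], [0, 0, 0]],
    [40.8, [0, 0, 0], [0, 0, 0]],
  ],
)

```text
clock: 68.08
eef_pos: [619.1, -14.5, 68.0]
tool_rot: [3.141, 0.35, -3.141]
force: [-0.2, -0.0, -0.9]
width: 40.7
gripper_force: 18.4
```

Request:
send_rows(
  series=[
    [40.8, [-0.025, 0, -0.014], [0, 0, 0]],
    [40.8, [0, 0, 0], [0, 0, 0]],
  ],
)

```text
clock: 68.32
eef_pos: [617.6, -14.5, 67.2]
tool_rot: [3.141, 0.35, -3.141]
force: [0.3, -0.4, -1.3]
width: 41.3
gripper_force: 18.4
```

Request:
send_rows(
  series=[
    [40.8, [0.006, -0.02, -0.016], [0, 0, 0]],
    [40.8, [0, 0, 0], [0, 0, 0]],
  ],
)

```text
clock: 68.58
eef_pos: [618.1, -15.1, 66.7]
tool_rot: [3.14, 0.35, -3.141]
force: [-2.8, 1.0, 3.6]
width: 41.2
gripper_force: 18.9
```

Request:
send_rows(
  series=[
    [40.8, [-0.015, 0, -0.02], [0, 0, 0]],
    [40.8, [0, 0, 0], [0, 0, 0]],
  ],
)

```text
clock: 68.82
eef_pos: [618.1, -15.1, 66.6]
tool_rot: [3.14, 0.353, -3.141]
force: [-3.6, 0.6, 10.7]
width: 41.0
gripper_force: 19.6
```

Request:
send_rows(
  series=[
    [41.5, [0, 0, 0], [0, 0, 0]],
    [43, [0, 0, 0], [0, 0, 0]],
    [48, [0, 0, 0], [0, 0, 0]],
    [52, [0, 0, 0], [0, 0, 0]],
    [52, [-0.1, 0, 0.28], [0, 0, 0]],
    [60, [-0.2, 0, 0.55], [0, 0, 0]],
    [40, [-0.2, 0, 0.6], [0, 0, 0]],
    [20, [-0.1, 0.1, 0.5], [0, 1, 0]],
  ],
)

```text
clock: 69.82
eef_pos: [582.0, -13.3, 176.6]
tool_rot: [-3.134, 0.278, 3.141]
force: [1.7, -0.9, -0.4]
width: 24.3
gripper_force: 0.0
```

Request:
send_rows(
  series=[
    [0, [-0.15, 0.6, 0.2], [0, 1, 0]],
    [0, [-0.15, 0.6, 0.1], [0, 1, 0]],
    [0, [-0.15, 0.6, 0], [0, 1, 0]],
    [0, [-0.15, 0.6, 0], [0, 0, 0]],
    [0, [-0.15, 0.6, 0], [0, 0, 0]],
    [0, [-0.15, 0.6, 0], [0, 0, 0]],
    [0, [-0.15, 0.6, 0], [0, 0, 0]],
    [0, [-0.15, 0.6, 0], [0, 0, 0]],
  ],
)

```text
clock: 70.82
eef_pos: [511.8, 276.0, 193.5]
tool_rot: [-3.135, 0.02, 3.139]
force: [0.3, 1.1, -0.0]
width: -0.1
gripper_force: 0.0
```

Request:
send_rows(
  series=[
    [0, [-0.15, 0.6, 0], [0, 0, 0]],
    [0, [-0.15, 0.6, 0], [0, 0, 0]],
    [0, [0, 0.2, 0], [0, 0, 0]],
    [0, [0, 0, 0], [0, 0, 0]],
  ],
)

```text
clock: 71.32
eef_pos: [494.3, 359.1, 193.5]
tool_rot: [-3.135, 0.02, 3.14]
force: [-0.1, -0.2, 0.5]
width: -0.3
gripper_force: 0.0
```

```bash
python3 - <<'E'
from h import *
go((480,376,75),np.pi,0)
t=cam('top'); s=cam('scene'); w=cam('wrist')
for c,b in (('green',(265,166,305,215)),('red',(220,166,260,215)),('yellow',(250,166,275,205)),('blue',(195,166,240,215))): comps(t,c,50,b,30)
comps(w,'red',90,mn=60); 
a=rect(s,'red',(405,195,435,215),95)[3]; print(a)
m=mask(w,'red',(0,0,560,420)); cs=big(m)[:,0].mean(0); print(cs,two(w,cs,s,a))
a2=np.hstack([w['img'],s['img'][170:310,200:480].repeat(2,0).repeat(2,1)[:, :240] if 0 else np.zeros((420,0,3),np.uint8)])
im=np.zeros((600,800,3),np.uint8); im[:315,:420]=cv2.resize(w['img'],(420,315)); im[320:600,:800]=cv2.resize(s['img'][190:290,200:480],(784,280)) if 0 else cv2.resize(s['img'][190:285,200:471],(800,280))
tt=cv2.resize(t['img'][130:240,170:440],(370,151)); im[:151,430:800]=tt
cv2.imwrite('pics/m1.png',im[:,:,::-1])
E
```

```text
at [494.3 359.1 193.5] [-3.135  0.02   3.14 ] shift units [-0.24  0.28 -1.97]
turn units (one rotvec) [0.07 0.23 0.02]
green px [286 188] xy 626.5 -91.9 size 84 38 yaw -0.029 depth z 57.1
red px [239 189] xy 625.9 59.1 size 89 40 yaw 0.033 depth z 58.1
yellow px [262 188] xy 626.8 -15.4 size 87 38 yaw -0.022 depth z 58.8
blue px [217 188] xy 624.5 133.3 size 88 40 yaw 0.026 depth z 59.6
red px [  3 408] xy 702.9 89.3 size 28 11 yaw -0.282 depth z 82.1
red px [  4 317] xy 598.2 118.0 size 99 8 yaw -0.282 depth z 52.8
red px [310 263] xy 542.6 381.1 size 29 16 yaw 0.605 depth z 106.1
[418.125      208.91666667]
[  4.36979167 317.05208333] (array([553.55774809, 292.93147158, 164.67798644]), np.float64(164.4905134251175))
```

View pics/m1.png

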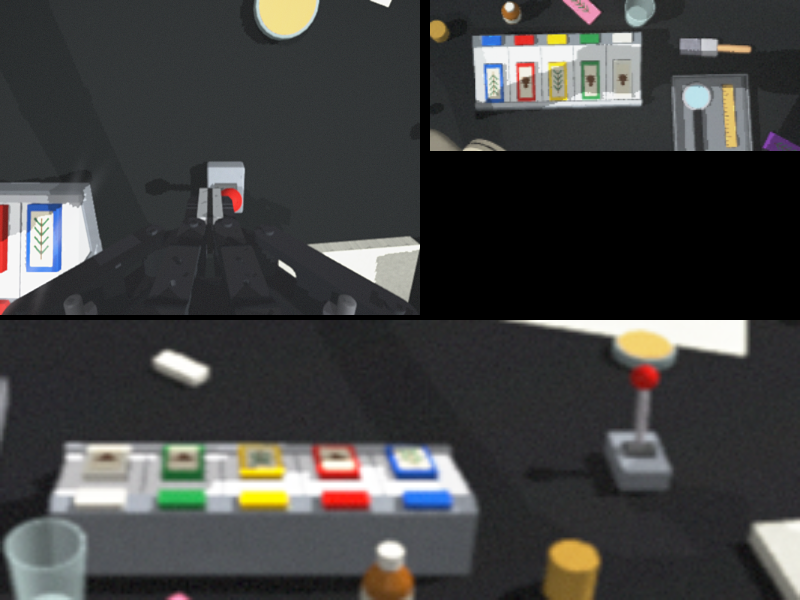

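All five plates sit straight in their bays. The lamp is still off, with the red knob at wrist pixel (310,263).

```bash
python3 - <<'E'
from h import *
s=cam('scene'); w=cam('wrist'); t=cam('top')
a=rect(s,'red',(405,195,435,215),95)[3]; print(two(w,(310,263),s,a)); 
print(onz(w,303,240,30),onz(w,277,217,25),onz(w,325,217,25),'scene block', onz(s,200+640*271/800,190+145*95/280,25))
C=cloud(t); print(C[205:225,128:152:4].round(0)[::4].tolist())
E
```

```text
(array([538.61456718, 378.0006249 ,  94.90430089]), np.float64(3.046891052099829))
[549.84064905 378.28037409  30.        ] [527.42780268 352.71502275  25.        ] [527.50679877 399.66041453  25.        ] scene block [596.88258111 369.83019122  25.        ]
[[[591.0, 426.0, 5.0], [591.0, 413.0, 6.0], [587.0, 392.0, 31.0], [588.0, 383.0, 20.0], [588.0, 370.0, 20.0], [587.0, 355.0, 27.0]], [[579.0, 427.0, -1.0], [579.0, 415.0, -3.0], [574.0, 392.0, 32.0], [573.0, 379.0, 34.0], [572.0, 365.0, 38.0], [574.0, 356.0, 23.0]], [[488.0, 240.0, 614.0], [552.0, 383.0, 104.0], [552.0, 371.0, 105.0], [558.0, 372.0, 57.0], [560.0, 366.0, 34.0], [561.0, 355.0, 27.0]], [[477.0, 231.0, 642.0], [477.0, 223.0, 646.0], [477.0, 216.0, 642.0], [477.0, 210.0, 639.0], [548.0, 367.0, 28.0], [547.0, 354.0, 32.0]], [[468.0, 227.0, 657.0], [467.0, 218.0, 661.0], [467.0, 212.0, 658.0], [467.0, 203.0, 662.0], [466.0, 196.0, 663.0], [466.0, 188.0, 665.0]]]
```

Request:
send_rows(
  series=[
    [0, [-0.07, 0.3, 0], [0.07, 0.23, 0]],
    [0, [0, 0, -0.5], [0, 0, 0]],
    [0, [0, 0, -0.5], [0, 0, 0]],
    [0, [0, 0, -0.5], [0, 0, 0]],
    [0, [0, 0, -0.12], [0, 0, 0]],
    [0, [0, 0, 0], [0, 0, 0]],
  ],
)

```text
clock: 72.38
eef_pos: [489.8, 378.1, 96.8]
tool_rot: [3.14, -0.001, 3.14]
force: [-0.0, 0.5, 0.6]
width: 0.1
gripper_force: 0.0
```

Request:
send_rows(
  series=[
    [0, [0.2, 0, 0], [0, 0, 0]],
    [0, [0.2, 0, 0], [0, 0, 0]],
    [0, [0.2, 0, 0], [0, 0, 0]],
    [0, [0.2, 0, 0], [0, 0, 0]],
    [0, [0.2, 0, 0], [0, 0, 0]],
    [0, [0.2, 0, 0], [0, 0, 0]],
    [0, [0.2, 0, 0], [0, 0, 0]],
  ],
)

```text
clock: 73.25
eef_pos: [574.6, 377.0, 96.3]
tool_rot: [3.142, -0.001, 3.139]
force: [-0.7, 0.7, -1.0]
width: -0.1
gripper_force: 0.5
```

```bash
python3 - <<'E'
from h import *
go((590,378,95),np.pi,0)
s=cam('scene'); t=cam('top'); 
try: print(two(t,rect(t,'red',(110,180,150,230),95)[3],s,rect(s,'red',(395,190,440,245),95)[3]))
except Exception as e: print(e)
E
```

```text
at [574.6 377.   96.3] [ 3.142e+00 -1.000e-03  3.139e+00] shift units [ 0.26  0.02 -0.02]
turn units (one rotvec) [-0.   -0.01  0.03]
max() iterable argument is empty
```

Continuing the push in small steps until the stop is felt.

Request:
send_rows(
  series=[
    [0, [0.1, 0, 0], [0, 0, 0]],
    [0, [0.1, 0, 0], [0, 0, 0]],
    [0, [0.06, 0, 0], [0, 0, 0]],
    [0, [0, 0, 0], [0, 0, 0]],
  ],
)

```text
clock: 73.85
eef_pos: [583.4, 377.5, 96.3]
tool_rot: [-3.139, -0.011, -3.141]
force: [-14.2, -2.6, 7.3]
width: 0.1
gripper_force: 6.6
```

Request:
send_rows(
  series=[
    [0, [0.06, 0, 0], [0, 0, 0]],
    [0, [0.06, 0, 0], [0, 0, 0]],
    [0, [0, 0, 0], [0, 0, 0]],
  ],
)

```text
clock: 74.22
eef_pos: [583.9, 377.6, 96.2]
tool_rot: [-3.135, -0.022, -3.138]
force: [-26.1, -7.2, 15.3]
width: -0.3
gripper_force: 13.4
```

Request:
send_rows(
  series=[
    [0, [0.06, 0, 0], [0, 0, 0]],
    [0, [0, 0, 0], [0, 0, 0]],
  ],
)

```text
clock: 74.47
eef_pos: [584.1, 377.7, 96.2]
tool_rot: [-3.133, -0.028, -3.137]
force: [-33.2, -8.7, 19.4]
width: 0.2
gripper_force: 16.9
```

It has hit a stop. Backing off and checking.

Request:
send_rows(
  series=[
    [0, [-0.3, 0, 0], [0, 0, 0]],
    [0, [-0.6, 0, 0], [0, 0, 0]],
    [0, [-0.6, 0, 0.4], [0, 0, 0]],
    [0, [-0.5, 0, 0.7], [0, 0, 0]],
    [0, [-0.4, -0.4, 0.7], [0, 0, 0]],
    [0, [-0.3, -0.7, 0.5], [0, 0, 0]],
    [0, [-0.2, -0.7, 0.3], [0, 0, 0]],
    [0, [0, 0, 0], [0, 0, 0]],
  ],
)

```text
clock: 75.47
eef_pos: [427.0, 266.3, 254.0]
tool_rot: [-3.14, 0.003, 3.136]
force: [0.2, -0.2, 0.4]
width: 0.0
gripper_force: 0.0
```

```bash
python3 - <<'E'
from h import *
s=cam('scene'); t=cam('top'); 
k,e=two(t,rect(t,'red',(110,180,150,230),95)[3],s,rect(s,'red',(400,190,440,250),95)[3]); print(k,e,'lean',np.arctan2(k[0]-578,k[2]-30)+.5)
for c,b in (('green',(265,166,305,215)),('red',(220,166,260,215)),('yellow',(250,166,275,205)),('blue',(195,166,240,215))): comps(t,c,50,b,30)
print(sensors.read_state()['force'],sensors.read_state()['clock'])
im=np.zeros((580,800,3),np.uint8); im[:280]=cv2.resize(s['img'][190:285,200:471],(800,280)); im[290:]=cv2.resize(t['img'][130:260,110:468],(800,290))
cv2.imwrite('pics/m2.png',im[:,:,::-1])
E
```

```text
[607.6925934  376.92570969  92.66539406] 1.9732340760713298 lean 0.9424913303796564
green px [286 188] xy 626.5 -91.9 size 84 38 yaw -0.029 depth z 58.2
red px [239 189] xy 625.9 59.1 size 89 40 yaw 0.033 depth z 57.7
yellow px [263 188] xy 626.8 -15.3 size 87 38 yaw -0.026 depth z 58.5
blue px [216 190] xy 624.5 133.0 size 89 40 yaw 0.036 depth z 56.9
[ 0.34694436 -0.35109154 -0.1699265 ] 75.575
```

View pics/m2.png

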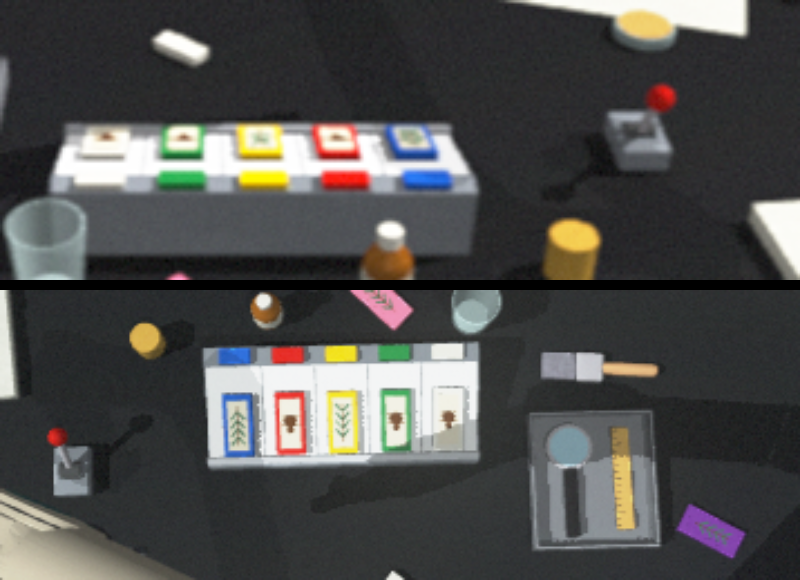

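The lever (58,437) now leans fully away and a hard stop was felt. All five plates sit in their bays and the tray is in order, so I'm handing in.

```bash
python3 -c "
from cell import ctrl
print(ctrl.finish_job())"
```

```text
the job is handed in; nothing more can be done
None
```

The job is handed in: the magnifier and ruler lie side by side in the tray, all five plates are in the bays of their own colour, and the lamp lever was pushed to its stop (measured at about 0.94 rad); no verdict came back from the hand-in.

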